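# Balance the sample jars on two pans and log it

## Task

Share out all the large and small sample jars, standing upright, over the two pans of the balance until both pans sit level, adding the small steel weight to a pan only if the jars alone cannot be made to balance. Once everything is level and settled, press the foot switch on the bench fully down to its stop to log the result, and let it come up again. Leave the other things on the bench where they are.

Things in the scene. Friction and masses are not known exactly. Their poses are not given: they have to be found in the camera images.
- large_jar1: large round sample jar, amber glass with white screw cap, 50 mm diameter, 46 mm tall, weighs 100 g; origin at the centre of its underside, z up its axis. All four start standing on the left pan.
- large_jar2: large round sample jar, amber glass with white screw cap, 50 mm diameter, 46 mm tall, weighs 100 g; origin at the centre of its underside, z up its axis. All four start standing on the left pan.
- large_jar3: large round sample jar, amber glass with white screw cap, 50 mm diameter, 46 mm tall, weighs 100 g; origin at the centre of its underside, z up its axis. All four start standing on the left pan.
- large_jar4: large round sample jar, amber glass with white screw cap, 50 mm diameter, 46 mm tall, weighs 100 g; origin at the centre of its underside, z up its axis. All four start standing on the left pan.
- small_jar1: small round sample jar, amber glass with white screw cap, 38 mm diameter, 36 mm tall, weighs 50 g (half a large jar); origin at the centre of its underside, z up its axis. Four to six are present (None = absent), standing on the mat at the start.
- small_jar2: small round sample jar, amber glass with white screw cap, 38 mm diameter, 36 mm tall, weighs 50 g (half a large jar); origin at the centre of its underside, z up its axis. Four to six are present (None = absent), standing on the mat at the start.
- small_jar3: small round sample jar, amber glass with white screw cap, 38 mm diameter, 36 mm tall, weighs 50 g (half a large jar); origin at the centre of its underside, z up its axis. Four to six are present (None = absent), standing on the mat at the start.
- small_jar4: small round sample jar, amber glass with white screw cap, 38 mm diameter, 36 mm tall, weighs 50 g (half a large jar); origin at the centre of its underside, z up its axis. Four to six are present (None = absent), standing on the mat at the start.
- small_jar5: small round sample jar, amber glass with white screw cap, 38 mm diameter, 36 mm tall, weighs 50 g (half a large jar); origin at the centre of its underside, z up its axis. Four to six are present (None = absent), standing on the mat at the start.
- small_jar6: small round sample jar, amber glass with white screw cap, 38 mm diameter, 36 mm tall, weighs 50 g (half a large jar); origin at the centre of its underside, z up its axis. Four to six are present (None = absent), standing on the mat at the start.
- weight: plain steel balance weight, 50 g (as much as one small jar): a cylinder 20 mm in diameter and 20 mm tall with a small knob on top, 28 mm tall in all (knob 14 mm wide); origin at the centre of its underside, z up. Starts on the mat among the small jars.
- bench_mat: flat grey plastic mat, 190 x 170 mm, 2 mm thick, fixed to the bench left or right of the balance; origin at the centre of its underside.
- balance: white two-pan bench balance, fixed; origin at the centre of its underside on the bench, y points to the left pan (at y = +120 mm; the right pan is at y = -120 mm). Base 150 x 400 mm, 45 mm high; between the pans stands a column 100 mm (x) x 55 mm (y), 90 mm high with a dial and red needle on top (needle up to 97 mm).
- pan_left_top (a point): centre of the upper face of the left pan's floor. The pan is a steel plate 190 mm (its x) x 170 mm (its y) with a rim 4 mm high and 3 mm thick; it stays horizontal and only moves up and down, its floor 75 mm above the bench when level. x and y run as the balance's.
- pan_right_top (a point): centre of the upper face of the right pan's floor. The pan is a steel plate 190 mm (its x) x 170 mm (its y) with a rim 4 mm high and 3 mm thick; it stays horizontal and only moves up and down, its floor 75 mm above the bench when level. x and y run as the balance's.
- pan_left (a joint): how far the left pan has sunk below level, m (-0.014 to 0.014, stops at both ends); the right pan moves oppositely by the same amount. Springs: about 8 mm for each 50 g that the left pan carries more than the right. 0 = both pans level.
- needle (a joint): angle of the red needle on the dial, rad: 0 = level, pointing along +x of the balance to the bold black mark; 0.25 rad per 8 mm of pan movement, turning towards +y (to the left pan) when the left pan is lower; about +-0.44 at the stops.
- pedal (a joint): foot switch pedal angle, rad: 0 = up, 0.25 = fully down on its stop; sprung, returns by itself. Pressing at point pedal_press takes about 2.5 N at first and 7.5 N at the stop.
- pedal_press (a point): point on the top of the grey pedal plate, on the black rubber pad near its free end, where to press; it moves with the pedal: about 54 mm above the bench when up, 22 mm lower on the stop. The plate is 118 x 70 mm, 7 mm thick, hinged at its end away from the robot, free end towards the robot.
- pedal_hinge (a point): hinge axis of the pedal (along y of the switch), 27 mm above the bench, 90 mm from the press point towards the far end. The dark steel base, 140 x 90 mm and 12 mm thick, is fixed to the bench on the other side of the balance from the mat.
- vial: slim clear vial with white cap, 22 mm diameter, 60 mm tall, standing; not part of the job; stands between the robot and the balance. Origin: centre of its underside.
- spare_cap: loose white screw cap, 54 mm diameter, 14 mm high, lying between the robot and the balance; not part of the job. Origin: centre of its underside.
- spatula: narrow steel laboratory spatula, 160 mm long, 11 mm wide and 5 mm high, lying between the robot and the balance; not part of the job. Origin: centre of its underside.
Things that resemble listed ones, but are neither listed nor needed, are in the scene too. What is shaped like the small_jar3 but purple or yellow is not meant.

How it is judged:
On the way, in this order (a step that is already met when the one before it is completed fails the run):
1. all jars stand on the pans and both pans are level (height (world z) of large_jar1 between 0.0705 and 0.0785 m and angle between each of large_jar1, large_jar2, large_jar3, large_jar4, small_jar1, small_jar2, small_jar3, small_jar4, small_jar5, small_jar6's own z axis and vertical below 0.15 rad and height (world z) of large_jar2 between 0.0705 and 0.0785 m and height (world z) of large_jar3 between 0.0705 and 0.0785 m and height (world z) of large_jar4 between 0.0705 and 0.0785 m and height (world z) of small_jar1 between 0.0705 and 0.0785 m and height (world z) of small_jar2 between 0.0705 and 0.0785 m and height (world z) of small_jar3 between 0.0705 and 0.0785 m and height (world z) of small_jar4 between 0.0705 and 0.0785 m and height (world z) of small_jar5 between 0.0705 and 0.0785 m and height (world z) of small_jar6 between 0.0705 and 0.0785 m and value of joint pan_left between -0.003 and 0.003 m and velocity of joint pan_left between -0.004 and 0.004 m/s and contact force between the fingers and large_jar1 below 0.1 N and contact force between the fingers and large_jar2 below 0.1 N and contact force between the fingers and large_jar3 below 0.1 N and contact force between the fingers and large_jar4 below 0.1 N and contact force between the fingers and small_jar1 below 0.1 N and contact force between the fingers and small_jar2 below 0.1 N and contact force between the fingers and small_jar3 below 0.1 N and contact force between the fingers and small_jar4 below 0.1 N and contact force between the fingers and small_jar5 below 0.1 N and contact force between the fingers and small_jar6 below 0.1 N and contact force between the fingers and weight below 0.1 N), for 0.3 s.
2. the foot switch is pressed to its stop while the pans are level (height (world z) of large_jar1 between 0.0705 and 0.0785 m and angle between each of large_jar1, large_jar2, large_jar3, large_jar4, small_jar1, small_jar2, small_jar3, small_jar4, small_jar5, small_jar6's own z axis and vertical below 0.15 rad and height (world z) of large_jar2 between 0.0705 and 0.0785 m and height (world z) of large_jar3 between 0.0705 and 0.0785 m and height (world z) of large_jar4 between 0.0705 and 0.0785 m and height (world z) of small_jar1 between 0.0705 and 0.0785 m and height (world z) of small_jar2 between 0.0705 and 0.0785 m and height (world z) of small_jar3 between 0.0705 and 0.0785 m and height (world z) of small_jar4 between 0.0705 and 0.0785 m and height (world z) of small_jar5 between 0.0705 and 0.0785 m and height (world z) of small_jar6 between 0.0705 and 0.0785 m and value of joint pan_left between -0.003 and 0.003 m and velocity of joint pan_left between -0.004 and 0.004 m/s and value of joint pedal above 0.23 rad), for 0.1 s.
At the end, for the whole second after the job is handed in: Every jar that is present stands upright (within 0.15 rad) on the floor of one of the pans (underside 70.5 to 78.5 mm above the bench), the pans are level (each within 3 mm of the level position) and at rest, the foot switch is up again and nothing is held (all of step 1 and value of joint pedal below 0.04 rad and linear speed of each of large_jar1, large_jar2, large_jar3, large_jar4, small_jar1, small_jar2, small_jar3, small_jar4, small_jar5, small_jar6, weight below 0.03 m/s); the robot touches nothing.
It fails at once if vial was moved by more than 40 mm (distance of vial from where it was at the start of the episode above 0.04 m).
It fails at once if spare_cap was moved by more than 40 mm (distance of spare_cap from where it was at the start of the episode above 0.04 m).
It fails at once if spatula was moved by more than 40 mm (distance of spatula from where it was at the start of the episode above 0.04 m).
Of small_jar1, small_jar2, small_jar3, small_jar4, small_jar5, small_jar6 only 4 to 6 are there at a start; the rules pass over those that are not, and their reading is None.
At some moment in a run one of small_jar1, small_jar2, small_jar3, small_jar4, small_jar5, small_jar6, weight may be knocked a few centimetres aside while the robot is not near it.
It also fails if it takes over 210 s, if anything falls off the work surface, if the arm or the gripper's body presses on something with over 40 N, if the wrist force passes 120 N, or if a joint passes its speed limit or range.

## Robot

A 7-joint arm with a two-finger parallel gripper is mounted at the origin on the work surface. World frame = base frame: x ahead of the robot, y to its left, z up, the work surface at z = 0. Lengths are in m, angles in rad, forces in N, time in s.
With the tool pointing down it reaches from about 0.425 to 0.925 m from the base axis. Payload 6.8 kg.
Tool frame: the origin (TCP) lies on the centre line of the jaws, within the pads' length; the fingertips stand 19 mm ahead of it and the grasp point (between the pads) is the TCP (r.tip_extent is the y of the fingertips in the tool frame, in m); y points along the fingers, z is the direction in which the jaws open and shut, and the axes are right-handed (so a half turn about y gives the same grasp; the last joint's range is limited). The gripper opens to 85 mm and grips with 20 to 120 N. Pads are 22 mm wide; open, the fingers measure 114 mm over their backs; the gripper's body (76 mm by 85 mm) begins 54 mm behind the grasp point. The pads swing forward as they close: fully open they stand 13 mm farther back than shut.
Start: joints at [1.232, 0.477, 0.022, 1.555, -0.011, 1.109, -0.083], TCP at [0.154, -0.657, 0.25] pointing down, gripper open.
Joint ranges: [-2.96, 2.96], [-0.34, 2.1], [-1.41, 1.46], [0.24, 2.44], [-1.37, 4.51], [0.17, 1.92], [-2.96, 2.96]. Speed limits (rad/s): [2.39, 2.39, 3.14, 3.14, 3.14, 3.14, 3.14].

## Interface

Orientations are given as a rotation vector (axis times angle).
In Python, from bench import r gives the robot as it stands. The module is installed in compiled form; this text tells all that it offers.
- The arm moves only by the tool jog_arm, never from a script. Its argument "motion" is a list of rows, each a list of 3 entries, a list of its own where there are three numbers: the opening, from 0 (shut) to 1 (fully open), then the shift along the tool's x, y, z in m, then the turn, a rotation vector about the tool's x, y, z in degrees. A call has 1 to 10 rows; each row shifts and turns the commanded pose from where the row before left it, along the tool's axes as they then stand; what a row does not reach is not made up. A row lasts 1/12 s, in which the tool goes at most 41.7 mm and 7.16 degrees, less where a joint would pass 70% of its speed; a pose out of reach is approached as far as the arm can. A call with a gripper value outside its range is refused whole. The fingers move at their own pace and stop on an object; "force" is the grip in N (left out, the last holds). Time passes only in rows, so rows that do not move let the fingers close. It gives the time, the measured TCP pose, the force and the opening at its end, in the units of the state.
- r.get_obs(): the state, without advancing time (a new reading comes with each control period).
- r.grab_frame(name): name is "scene" or "top"; returns a dict with "image" (420x560x3 uint8, red, green, blue), "range_z" (420x560 float32, m along the optical axis (not along the pixel's ray), 0 where there is no reading), "fx", "fy", "cx", "cy" (pixels), "xyz" and "orientation" of the camera in the world. Camera axes: x right, y down, z forward; pixel columns grow to the right and rows downward; lengths in m; the calibration is good to about 2 mm. A picture is of the moment at which its call begins.
- r.hand_in(): hands the job in, once; it reports no verdict.
The state is a dict: "clock": time; "joints": joint angles; "qvel": joint speeds; "tau": joint torques, N m; "tcp_pos": TCP position; "orientation": TCP orientation; "contact_force": force on the tool from outside, world axes, zero at the start; "moment": the same for the moment, N m; "grip_width": finger opening in m.
Only numpy, scipy, OpenCV 4.12 (cv2) and the standard library are available. Lean on these libraries where they do the work, as an engineer would, in place of code of your own. Each camera call takes 0.05 s, during which the arm holds its last target.

## Working session

There is one attempt and no reset: what is moved stays moved. The work goes in short steps, Python scripts to look and compute and a tool call to move; the robot and the scene stay as the last step left them, time stands still between calls to the robot, and variables do not carry over. Pictures are saved under pics/ and viewed, and the job is handed in when it is done.

Besides the shell and the picture viewer there is one more tool, called after "Call:" as name(argument=value, ...), one argument or row to a line, values as JSON. jog_arm: Moves the arm, as the interface text tells. Its arguments: {"type":"object","properties":{"motion":{"type":"array","items":{"type":"array"}},"force":{"type":"number"}},"required":["motion"]}

```bash
ls; mkdir -p pics; cat > h.py <<'E'
import numpy as np, cv2
from scipy.spatial.transform import Rotation as R
from bench import r
def cap(name):
    f=r.grab_frame(name); return f
def save(f,fn,crop=None,sc=1):
    im=f['image'][:,:,::-1]
    if crop: x0,y0,x1,y1=crop; im=im[y0:y1,x0:x1]
    cv2.imwrite('pics/'+fn,cv2.resize(im,None,fx=sc,fy=sc,interpolation=cv2.INTER_CUBIC))
def Rc(f):
    o=np.array(f['orientation']); return o if o.shape==(3,3) else R.from_rotvec(o).as_matrix()
def onplane(f,u,v,z):
    d=Rc(f)@np.array([(u-f['cx'])/f['fx'],(v-f['cy'])/f['fy'],1.]); p=np.array(f['xyz']); return p+d*(z-p[2])/d[2]
def cloud(f):
    Z=f['range_z']; v,u=np.indices(Z.shape)
    P=np.stack([(u-f['cx'])/f['fx']*Z,(v-f['cy'])/f['fy']*Z,Z],-1)@Rc(f).T+np.array(f['xyz']); P[Z==0]=np.nan; return P
def proj(f,p):
    c=Rc(f).T@(np.array(p)-np.array(f['xyz'])); return f['fx']*c[0]/c[2]+f['cx'],f['fy']*c[1]/c[2]+f['cy']
E
python3 - <<'E'
from h import *
for n in ['scene','top']:
    f=cap(n); save(f,n+'0.png',sc=1.4); print(n,f['xyz'],f['orientation'],f['fx'],f['cx'],f['cy'])
o=r.get_obs(); print(o); print(r.tip_extent)
print(R.from_rotvec(o['orientation']).as_matrix().round(3))
E
```

```text
pics
scene [1.00061868 0.56643075 1.0153057 ] [-1.00099953 -2.54658142  0.90138761] 524.4519335635987 275.02922329264527 212.1985107359377
top [ 0.35422168 -0.00343538  1.10781178] [-2.11774662  2.16924564 -0.11778667] 393.6463121589227 277.68727659870774 207.4231962841286
{'clock': 0.1, 'joints': array([ 1.23188601,  0.47773754,  0.02236035,  1.55630544, -0.01151822,
        1.10927675, -0.08308819]), 'qvel': array([-0.00270779, -0.00275179,  0.00174911, -0.00150273, -0.00103457,
        0.00043801, -0.00074018]), 'tau': array([ 4.71476160e-03, -5.97751737e+01,  1.61331061e+00, -2.81949413e+01,
        1.27256734e-02,  5.01610280e-03,  3.10585392e-06]), 'tcp_pos': array([ 0.15429751, -0.65664202,  0.24942966]), 'orientation': array([-0.24366153,  2.10090832, -2.09758589]), 'contact_force': array([ 0.58933604, -0.75555378, -0.02843156]), 'moment': array([ 0.01055823, -0.01807135,  0.00315289]), 'grip_width': 0.08528050720762409}
0.019
[[-0.973 -0.     0.229]
 [-0.229  0.002 -0.973]
 [ 0.    -1.    -0.002]]
```

View pics/scene0.png

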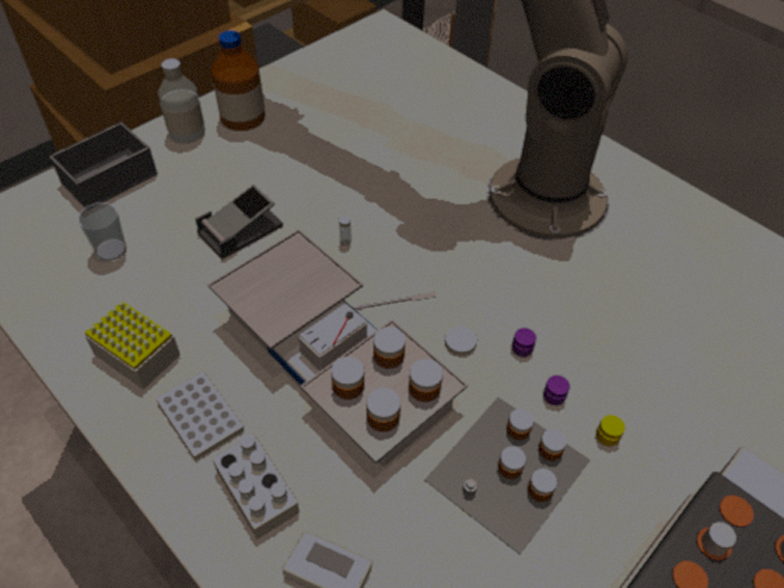

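View pics/top0.png

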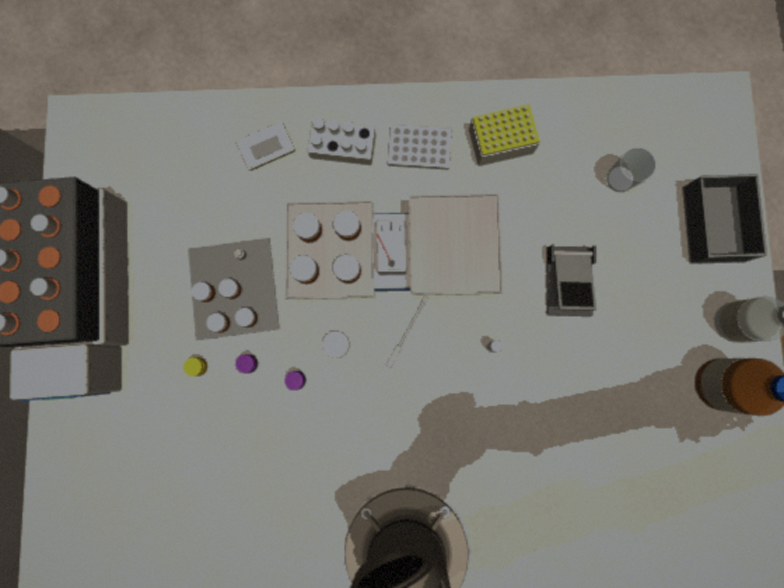

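The scene shows two views that agree. There are four white-capped large jars on the left pan. The mat holds four small white-capped jars and the weight. The purple and yellow caps beside the mat are decoys. Total jar mass is 600 g, so the plan is to move 1 large and 4 small jars to the right pan, giving 300/300 with no weight needed.

```bash
cat > look.py <<'E'
from h import *
def caps(f,P,lo,hi,rmin,rmax,box):
    hsv=cv2.cvtColor(f['image'],cv2.COLOR_RGB2HSV)
    m=((P[...,2]>lo)&(P[...,2]<hi)&(P[...,0]>box[0])&(P[...,0]<box[1])&(P[...,1]>box[2])&(P[...,1]<box[3])&(hsv[...,1]<70)).astype(np.uint8)
    m=cv2.morphologyEx(m,cv2.MORPH_OPEN,np.ones((3,3),np.uint8))
    n,l,s,c=cv2.connectedComponentsWithStats(m)
    out=[]
    for i in range(1,n):
        q=P[l==i]; 
        if len(q)<12: continue
        zz=np.median(q[:,2]); out.append((c[i].round(1),s[i][4],zz.round(4),onplane(f,*c[i],zz).round(4), np.ptp(q,axis=0).round(3)))
    return out
E
python3 - <<'E'
from look import *
for n in ['top','scene']:
    f=cap(n);P=cloud(f);np.set_printoptions(suppress=True)
    print(n,'table z',np.nanmedian(P[300:330,250:280,2]))
    print('small');[print(*x) for x in caps(f,P,0.03,0.05,0,0,(0.35,0.75,0.1,0.6))]
    print('large');[print(*x) for x in caps(f,P,0.095,0.125,0,0,(0.4,0.8,-0.1,0.4))]
    hsv=cv2.cvtColor(f['image'],cv2.COLOR_RGB2HSV)
    if n=='top':
        for nm,(u,v) in dict(rpL=(295,140),rpR=(357,140),rpT=(325,139),rpB=(325,210),lpan=(237,200),ped=(411,210)).items(): print(nm,P[v,u].round(4))
        save(f,'pans.png',(190,120,450,270),3)
        save(f,'mat.png',(120,160,260,290),5)
E
```

```text
top table z 0.0004845293650133087
small
[ 84.2 149.2] 24 0.0417 [0.6743 0.5593 0.0417] [0.02  0.005 0.016]
[ 84.1 161.8] 51 0.0406 [0.6383 0.5587 0.0406] [0.046 0.006 0.019]
[ 84.7 186.4] 106 0.0392 [0.5682 0.5548 0.0392] [0.087 0.008 0.02 ]
[162.3 205.2] 142 0.0384 [0.5097 0.3362 0.0384] [0.035 0.036 0.013]
[143.3 207.8] 147 0.0379 [0.504  0.3892 0.0379] [0.034 0.035 0.013]
[ 84.8 209.8] 39 0.0403 [0.5023 0.5511 0.0403] [0.032 0.004 0.019]
[ 85.  230.8] 95 0.0405 [0.4439 0.5481 0.0405] [0.078 0.007 0.019]
[174.1 226. ] 142 0.0378 [0.4513 0.3031 0.0378] [0.034 0.036 0.012]
[153.8 230.3] 136 0.0378 [0.4411 0.3588 0.0378] [0.034 0.037 0.013]
[ 79.7 253.9] 49 0.0412 [0.3814 0.5597 0.0412] [0.038 0.006 0.019]
large
[246.9 159.5] 275 0.1074 [0.6147 0.0938 0.1074] [0.046 0.047 0.017]
[218.3 160.8] 274 0.1072 [0.6134 0.1688 0.1072] [0.048 0.047 0.015]
[215.9 191.2] 281 0.1074 [0.5328 0.1753 0.1074] [0.049 0.048 0.013]
[247.1 191. ] 279 0.1075 [0.5312 0.0946 0.1075] [0.047 0.047 0.015]
rpL [ 0.6668 -0.0333  0.0962]
rpR [ 0.6907 -0.2148  0.0016]
rpT [ 0.6678 -0.1128  0.0944]
rpB [ 0.4893 -0.1147  0.0035]
lpan [0.5152 0.1264 0.0625]
ped [ 0.4775 -0.3398  0.0523]
scene table z 0.06201879462577742
small
[372.5 299.6] 223 0.0386 [0.455  0.3079 0.0386] [0.038 0.037 0.014]
[395.7 314.4] 231 0.0388 [0.4463 0.3636 0.0388] [0.039 0.036 0.012]
[283.5 320.5] 14 0.0369 [0.627  0.2143 0.0369] [0.01  0.002 0.013]
[366.5 327.1] 245 0.0387 [0.5134 0.341  0.0387] [0.037 0.036 0.012]
[388.5 343.4] 259 0.039 [0.5084 0.3946 0.039 ] [0.04  0.036 0.013]
large
[250.  224.5] 18 0.0976 [0.5419 0.0158 0.0976] [0.009 0.014 0.005]
[278.  243.4] 369 0.1077 [0.5369 0.1007 0.1077] [0.05  0.049 0.017]
[248.2 265. ] 393 0.1077 [0.6198 0.0989 0.1077] [0.048 0.05  0.016]
[304.3 267. ] 398 0.1077 [0.5382 0.1808 0.1077] [0.05  0.049 0.015]
[273.8 287.9] 436 0.1079 [0.6185 0.1747 0.1079] [0.048 0.05  0.015]
```

```bash
cat > jars.py <<'E'
from look import *
np.set_printoptions(suppress=True)
def jars(zt,box,rad,npx=40,tol=.004):
    # both views; refine on tight slab near top plane zt
    res=[]
    for n in ['top','scene']:
        f=cap(n);P=cloud(f);L=[]
        for x in caps(f,P,zt-tol,zt+tol,0,0,box):
            if x[1]>npx: L.append(x[3][:2])
        res.append((f,P,L))
    out=[]
    for a in res[0][2]:
        b=[q for q in res[1][2] if np.hypot(*(q-a))<.015]
        out.append((a,b[0] if b else None,((a+b[0])/2 if b else a).round(4)))
    return res,out
E
python3 - <<'E'
from jars import *
res,o=jars(.0385,(.35,.75,.2,.5),.019); [print('S',*x) for x in o]
res,o=jars(.1075,(.4,.8,0.03,.4),.025); [print('L',*x) for x in o]
f,P,_=res[0]
# right pan plate
m=((abs(P[...,2]-.091)<.006)&(P[...,1]<-.03)&(P[...,1]>-.3)&(P[...,0]>.4)&(P[...,0]<.75)).astype(np.uint8)
m=cv2.morphologyEx(m,cv2.MORPH_OPEN,np.ones((5,5),np.uint8))
v,u=np.nonzero(m); rect=cv2.minAreaRect(np.stack([u,v],1).astype(np.float32)); print(rect)
for c in cv2.boxPoints(rect): print(onplane(f,*c,.091).round(4))
print('ctr',onplane(f,*rect[0],.091).round(4))
q=P[np.nonzero(cv2.erode(m,np.ones((9,9))))]; print('floor z',np.median(q[:,2]))
E
```

```text
S [0.5101 0.3372] [0.514  0.3417] [0.512  0.3395]
S [0.5035 0.3888] [0.5088 0.3944] [0.5062 0.3916]
S [0.4506 0.3027] [0.4545 0.3079] [0.4526 0.3053]
S [0.4415 0.3583] [0.4457 0.3633] [0.4436 0.3608]
L [0.615  0.0938] [0.6195 0.0985] [0.6173 0.0962]
L [0.6133 0.1683] [0.6178 0.1741] [0.6156 0.1712]
L [0.5329 0.1749] [0.5371 0.1801] [0.535  0.1775]
L [0.5319 0.0957] [0.535  0.1005] [0.5334 0.0981]
((326.04608154296875, 174.1129608154297), (71.513671875, 62.688697814941406), 88.36341857910156)
[ 0.6705 -0.03    0.091 ]
[ 0.6705 -0.1964  0.091 ]
[ 0.4792 -0.1924  0.091 ]
[ 0.4786 -0.03    0.091 ]
ctr [ 0.5735 -0.1123  0.091 ]
floor z 0.08999335682447218
```

View pics/pans.png

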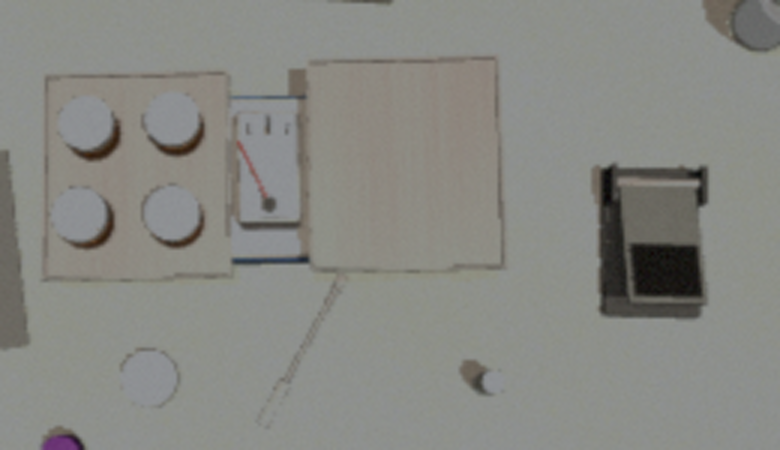

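View pics/mat.png

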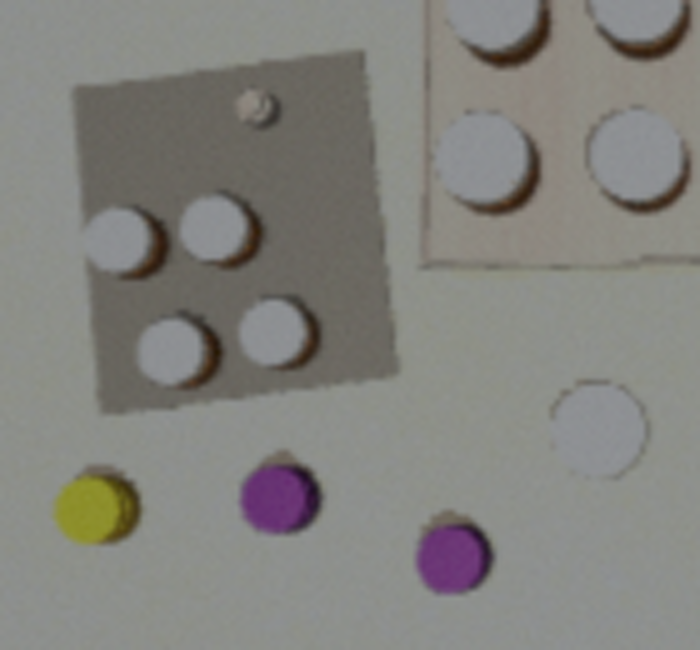

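The large jars are seen at 0.107 m on the left pan, which is the expected 61+46 mm. The small caps are at 0.038 m on the mat. The right pan's floor is at 0.089 m and its centre is about (0.577, -0.108). The two views differ by a constant ~5 mm, so I use their mean. Next I check for clearance around the start pose.

```bash
python3 - <<'E'
from jars import *
for n,pts in (('top',[(532,276),(525,225),(550,277)]),('scene',[(170,55),(165,30),(130,48)])):
    f=cap(n);P=cloud(f)
    print(n,'tcp px',proj(f,r.get_obs()['tcp_pos']))
    for u,v in pts: print((u,v),P[v,u].round(3))
    q=P[(P[...,0]>.05)&(P[...,0]<.5)&(P[...,1]<-.4)&(P[...,2]>.02)]
    if len(q): print(np.percentile(q,[0,5,50,95,100],axis=0).round(3))
E
cat >> h.py <<'E'
def delta(x,y,z,yaw=0.):
    """shift in tool axes from measured pose to world target; yaw: desired angle of jaw axis from -Y world (deg)"""
    o=r.get_obs(); M=R.from_rotvec(o['orientation']).as_matrix()
    a=np.radians(yaw); ex=np.array([-np.cos(a),-np.sin(a),0]); T=np.stack([ex,[0,0,-1],np.cross(ex,[0,0,-1])],1)
    rv=np.degrees(R.from_matrix(M.T@T).as_rotvec())
    d=np.array([x,y,z])-o['tcp_pos']
    print('clk %.2f tcp %s w %.4f F %s | shift tool mm %s turn %s dist %.0f'%(o['clock'],o['tcp_pos'].round(4),o['grip_width'],o['contact_force'].round(1),(M.T@d*1000).round(1),rv.round(1),np.linalg.norm(d)*1000))
E
python3 -c "
from h import *
delta(.5334,.0981,.25)"
```

```text
top tcp px (np.float64(606.4683520146178), np.float64(349.7989139164118))
(532, 276) [ 0.301 -0.586  0.144]
(525, 225) [ 0.428 -0.622  0.078]
(550, 277) [ 0.301 -0.599  0.188]
[[ 0.25  -0.683  0.02 ]
 [ 0.263 -0.653  0.034]
 [ 0.329 -0.608  0.121]
 [ 0.445 -0.573  0.178]
 [ 0.459 -0.569  0.206]]
scene tcp px (np.float64(195.2042628830205), np.float64(-13.87428308386498))
(170, 55) [ 0.321 -0.578  0.134]
(165, 30) [ 0.312 -0.599  0.2  ]
(130, 48) [ 0.215 -1.032 -0.111]
[[ 0.124 -1.319  0.02 ]
 [ 0.248 -1.134  0.025]
 [ 0.343 -0.629  0.082]
 [ 0.453 -0.57   0.174]
 [ 0.464 -0.563  0.206]]
clk 0.50 tcp [ 0.1544 -0.6571  0.2503] w 0.0854 F [ 0.2  0.2 -0.3] | shift tool mm [-5.417e+02  3.000e-01 -6.485e+02] turn [ 0.  13.2  0. ] dist 845
```

Call:
jog_arm(
  motion=[
    [1,[0,-0.03,0],[0,6.6,0]],
    [1,[0,-0.03,0],[0,6.6,0]],
    [1,[0,-0.02,0],[0,0,0]],
    [1,[-0.03,0,-0.021],[0,0,0]],
    [1,[-0.03,0,-0.021],[0,0,0]],
    [1,[-0.03,0,-0.021],[0,0,0]],
    [1,[-0.03,0,-0.021],[0,0,0]],
    [1,[-0.03,0,-0.021],[0,0,0]],
    [1,[-0.03,0,-0.021],[0,0,0]],
    [1,[-0.03,0,-0.021],[0,0,0]],
  ],
  force=30,
)

```text
clock: 1.33
tcp_pos: [0.3656, -0.5088, 0.3306]
orientation: [-0.0, 2.221, -2.222]
contact_force: [0.5, -0.9, 0.3]
grip_width: 0.0854
```

```bash
python3 -c "
from h import *
delta(.5334,.0981,.20)"
```

```text
clk 1.33 tcp [ 0.3656 -0.5088  0.3306] w 0.0854 F [ 0.5 -0.9  0.3] | shift tool mm [-168.   130.4 -606.9] turn [-0.  0. -0.] dist 643
```

Call:
jog_arm(
  motion=[
    [0.7,[-0.01,0.005,-0.038],[0,0,0]],
    [0.7,[-0.01,0.005,-0.038],[0,0,0]],
    [0.7,[-0.01,0.005,-0.038],[0,0,0]],
    [0.7,[-0.01,0.005,-0.038],[0,0,0]],
    [0.7,[-0.01,0.005,-0.038],[0,0,0]],
    [0.7,[-0.01,0.005,-0.038],[0,0,0]],
    [0.7,[-0.01,0.005,-0.038],[0,0,0]],
    [0.7,[-0.01,0.005,-0.038],[0,0,0]],
    [0.7,[-0.01,0.005,-0.038],[0,0,0]],
    [0.7,[-0.01,0.005,-0.038],[0,0,0]],
  ],
)

```text
clock: 2.17
tcp_pos: [0.4644, -0.1282, 0.2805]
orientation: [0.001, 2.22, -2.221]
contact_force: [1.8, -0.1, -0.6]
grip_width: 0.0597
```

Call:
jog_arm(
  motion=[
    [0.7,[-0.011,0.012,-0.038],[0,0,0]],
    [0.7,[-0.011,0.012,-0.038],[0,0,0]],
    [0.7,[-0.011,0.012,-0.038],[0,0,0]],
    [0.7,[-0.011,0.012,-0.038],[0,0,0]],
    [0.7,[-0.011,0.012,-0.038],[0,0,0]],
    [0.7,[-0.013,0.012,-0.037],[0,0,0]],
    [0.7,[0,0,0],[0,0,0]],
    [0.7,[0,0,0],[0,0,0]],
  ],
)

```text
clock: 2.83
tcp_pos: [0.5319, 0.0999, 0.2076]
orientation: [-0.008, 2.22, -2.218]
contact_force: [-0.5, -0.1, 0.8]
grip_width: 0.06
```

```bash
python3 - <<'E'
from jars import *
delta(.5334,.0981,.089)
f=cap('scene'); save(f,'a1.png',(180,130,420,380),2.4)
E
```

```text
clk 2.83 tcp [0.5319 0.0999 0.2076] w 0.0600 F [-0.5 -0.1  0.8] | shift tool mm [ -1.7 118.6   1.9] turn [0.1 0.3 0.1] dist 119
```

View pics/a1.png

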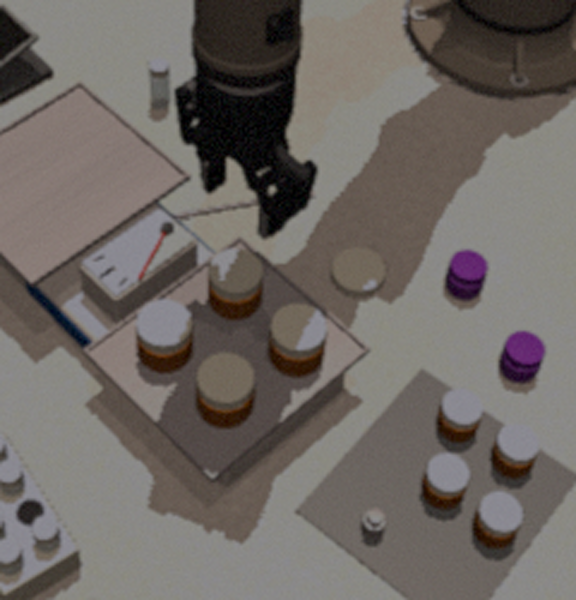

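Call:
jog_arm(
  motion=[
    [0.74,[-0.002,0.03,0.002],[0,0,0]],
    [0.74,[0,0.03,0],[0,0,0]],
    [0.74,[0,0.02,0],[0,0,0]],
    [0.74,[0,0.02,0],[0,0,0]],
    [0.74,[0,0.018,0],[0,0,0]],
    [0.74,[0,0,0],[0,0,0]],
    [0.74,[0,0,0],[0,0,0]],
  ],
)

```text
clock: 3.47
tcp_pos: [0.5338, 0.0932, 0.0903]
orientation: [-0.001, -2.219, 2.221]
contact_force: [0.8, 0.9, -0.1]
grip_width: 0.0633
```

Call:
jog_arm(
  motion=[
    [0.5,[0,0,0],[0,0,0]],
    [0.5,[0,0,0],[0,0,0]],
    [0.4,[0,0,0],[0,0,0]],
    [0.4,[0,0,0],[0,0,0]],
    [0.4,[0,0,0],[0,0,0]],
    [0.4,[0,0,0],[0,0,0]],
    [0.4,[0,0,0],[0,0,0]],
    [0.4,[0,0,0],[0,0,0]],
  ],
  force=30,
)

```text
clock: 4.13
tcp_pos: [0.5352, 0.0946, 0.0919]
orientation: [0.003, 2.22, -2.221]
contact_force: [-1.5, -1.4, 6.7]
grip_width: 0.0492
```

Call:
jog_arm(
  motion=[
    [0.4,[0,-0.02,0],[0,0,0]],
    [0.4,[0,-0.03,0],[0,0,0]],
    [0.4,[0,-0.03,0],[0,0,0]],
    [0.4,[0,-0.02,0],[0,0,0]],
    [0.4,[0,0,0],[0,0,0]],
    [0.4,[0,0,0],[0,0,0]],
  ],
)

```text
clock: 4.63
tcp_pos: [0.5348, 0.0952, 0.1917]
orientation: [0.003, 2.22, -2.219]
contact_force: [-0.3, -0.0, -1.5]
grip_width: 0.0491
```

```bash
python3 - <<'E'
from jars import *
delta(.632,-.07,.19)
f=cap('scene'); save(f,'a2.png',(180,130,420,380),2.4)
E
```

```text
clk 4.63 tcp [0.5348 0.0952 0.1917] w 0.0491 F [-0.3 -0.  -1.5] | shift tool mm [-97.1   2.  165.2] turn [ 0.   0.  -0.2] dist 192
```

View pics/a2.png

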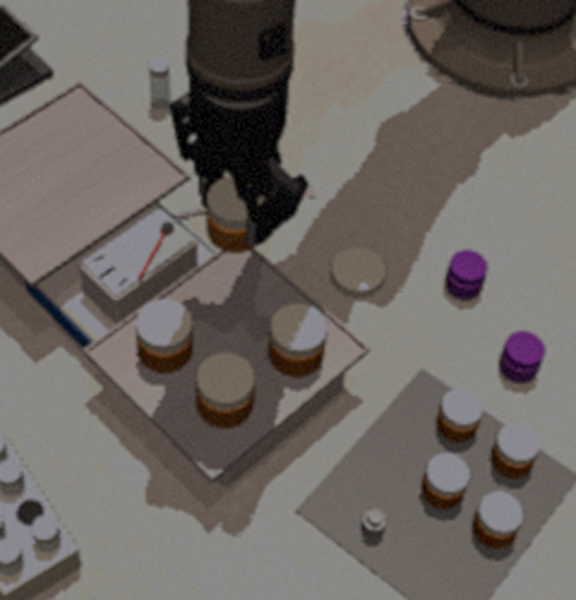

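Call:
jog_arm(
  motion=[
    [0.4,[-0.01,0,0.015],[0,0,0]],
    [0.4,[-0.02,0,0.032],[0,0,0]],
    [0.4,[-0.02,0,0.036],[0,0,0]],
    [0.4,[-0.02,0,0.036],[0,0,0]],
    [0.4,[-0.017,0,0.028],[0,0,0]],
    [0.4,[-0.01,0,0.018],[0,0,0]],
    [0.4,[0,0.025,0],[0,0,0]],
    [0.4,[0,0.025,0],[0,0,0]],
    [0.4,[0,0.01,0],[0,0,0]],
    [0.4,[0,0,0],[0,0,0]],
  ],
)

```text
clock: 5.52
tcp_pos: [0.6281, -0.0697, 0.1259]
orientation: [0.01, -2.218, 2.217]
contact_force: [-0.7, 0.8, -0.7]
grip_width: 0.0493
```

```bash
python3 - <<'E'
from jars import *
delta(.632,-.07,.12)
f=cap('scene'); save(f,'a3.png',(130,130,370,330),2.5)
E
```

```text
clk 5.52 tcp [ 0.6281 -0.0697  0.1259] w 0.0493 F [-0.7  0.8 -0.7] | shift tool mm [-4.   5.9  0.3] turn [0.  0.1 0.5] dist 7
```

View pics/a3.png

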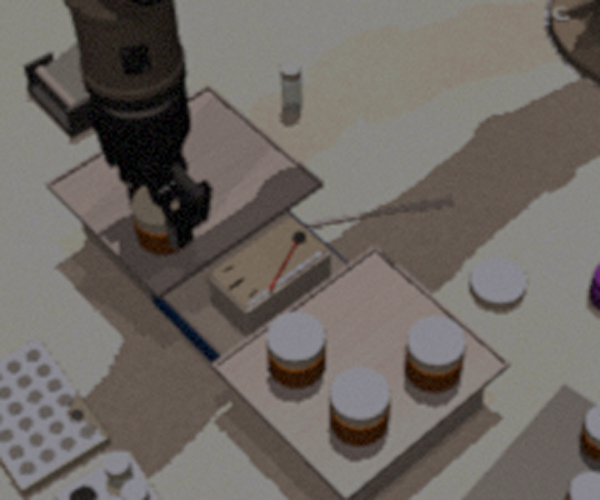

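Call:
jog_arm(
  motion=[
    [0.4,[-0.002,0.003,0],[0,0,0]],
    [0.4,[0,0.003,0],[0,0,0]],
    [0.4,[0,0,0],[0,0,0]],
    [0.4,[0,0,0],[0,0,0]],
    [0.65,[0,0,0],[0,0,0]],
    [0.7,[0,0,0],[0,0,0]],
    [0.7,[0,0,0],[0,0,0]],
    [0.7,[0,0,0],[0,0,0]],
  ],
)

```text
clock: 6.23
tcp_pos: [0.6333, -0.07, 0.1246]
orientation: [0.0, 2.221, -2.221]
contact_force: [-0.1, 0.6, -0.2]
grip_width: 0.0598
```

Call:
jog_arm(
  motion=[
    [0.7,[0,-0.015,0],[0,0,0]],
    [0.7,[0,-0.02,0],[0,0,0]],
    [0.7,[0,-0.035,0],[0,0,0]],
    [0.7,[0,-0.03,0],[0,0,0]],
    [0.7,[0,0,-0.038],[0,0,0]],
    [0.7,[0,0,-0.038],[0,0,0]],
    [0.7,[0,0,-0.038],[0,0,0]],
    [0.7,[0,0,-0.038],[0,0,0]],
    [0.7,[0,0,-0.038],[0,0,0]],
  ],
)

```text
clock: 6.98
tcp_pos: [0.6329, 0.1217, 0.2247]
orientation: [0.001, 2.221, -2.221]
contact_force: [0.3, 0.4, -0.1]
grip_width: 0.0596
```

```bash
python3 - <<'E'
from jars import *
delta(.512,.3395,.2)
res,o=jars(.0385,(.35,.75,.2,.5),.019); [print('S',*x) for x in o]
res,o=jars(.135,(.4,.8,-.2,0),.025,tol=.005); [print('R',*x) for x in o]
f=res[1][0]; save(f,'a4.png',sc=1.4)
E
```

```text
clk 6.98 tcp [0.6329 0.1217 0.2247] w 0.0596 F [ 0.3  0.4 -0.1] | shift tool mm [ 121.    24.6 -217.8] turn [-0. -0. -0.] dist 250
S [0.5112 0.3351] [0.5129 0.3416] [0.512  0.3384]
S [0.504  0.3874] [0.5076 0.3945] [0.5058 0.391 ]
S [0.4526 0.3049] [0.4542 0.3079] [0.4534 0.3064]
S [0.4411 0.3617] [0.4458 0.3637] [0.4434 0.3627]
R [ 0.6309 -0.0706] [ 0.6351 -0.0666] [ 0.633  -0.0686]
```

View pics/a4.png

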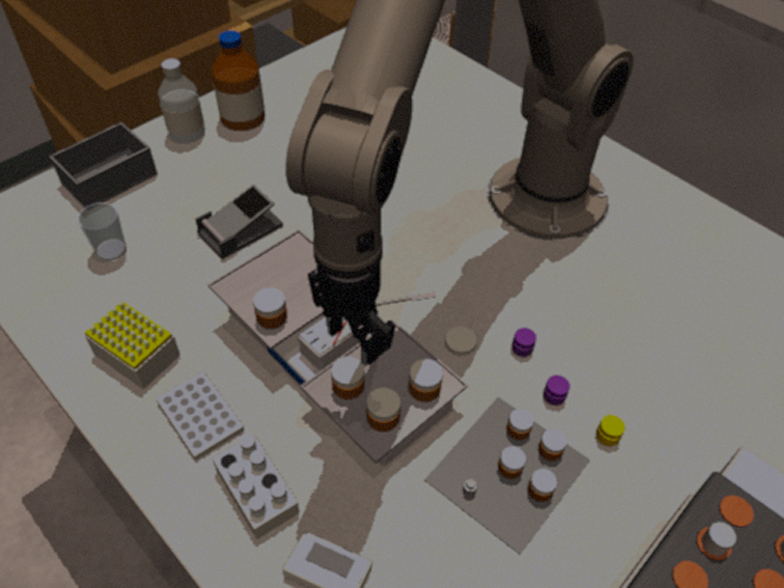

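Call:
jog_arm(
  motion=[
    [0.6,[0.015,0,-0.03],[0,0,0]],
    [0.6,[0.018,0,-0.033],[0,0,0]],
    [0.6,[0.018,0,-0.033],[0,0,0]],
    [0.6,[0.018,0,-0.033],[0,0,0]],
    [0.6,[0.018,0,-0.033],[0,0,0]],
    [0.6,[0.018,0,-0.033],[0,0,0]],
    [0.6,[0.016,0,-0.023],[0,0,0]],
    [0.6,[0,0,0],[0,-7,0]],
    [0.6,[0,0,0],[0,-7,0]],
    [0.6,[0,0,0],[0,-7,0]],
  ],
)

```text
clock: 8.02
tcp_pos: [0.5127, 0.3368, 0.2243]
orientation: [-0.379, 2.017, -2.019]
contact_force: [0.8, -0.4, -0.0]
grip_width: 0.0507
```

Call:
jog_arm(
  motion=[
    [0.6,[0,0,0],[0,-7,0]],
    [0.6,[0,0,0],[0,-7,0]],
    [0.6,[0,0,0],[0,-7,0]],
    [0.6,[0,0,0],[0,-7,0]],
    [0.6,[0,0,0],[0,-7,0]],
    [0.6,[0,0,0],[0,-7,0]],
    [0.6,[0,0,0],[0,-7,0]],
    [0.6,[0,0,0],[0,-7,0]],
    [0.6,[0,0,0],[0,-7,0]],
    [0.6,[0,0,0],[0,-7,0]],
  ],
)

```text
clock: 8.85
tcp_pos: [0.5134, 0.3358, 0.2241]
orientation: [-1.22, 1.193, -1.195]
contact_force: [-0.2, -0.1, -0.9]
grip_width: 0.0514
```

Call:
jog_arm(
  motion=[
    [0.6,[0,0,0],[0,-7,0]],
    [0.6,[0,0,0],[0,-7,0]],
    [0.6,[0,0,0],[0,-7,0]],
    [0.6,[0,0,0],[0,-7,0]],
    [0.6,[0,0,0],[0,-7,0]],
    [0.6,[0,0,0],[0,-7,0]],
    [0.6,[0,0,0],[0,-2,0]],
    [0.6,[0,0,0],[0,0,0]],
  ],
)

```text
clock: 9.52
tcp_pos: [0.5133, 0.3358, 0.2238]
orientation: [-1.483, 0.615, -0.616]
contact_force: [-1.2, -0.5, -0.8]
grip_width: 0.0513
```

```bash
python3 - <<'E'
from jars import *
delta(.512,.338,.028,-135+360 if 0 else 135)
print(r.get_obs()['joints'].round(2))
E
```

```text
clk 9.52 tcp [0.5133 0.3358 0.2238] w 0.0513 F [-1.2 -0.5 -0.8] | shift tool mm [ -2.7 195.8   0.8] turn [ 0.1 -0.1  0. ] dist 196
[-0.    0.58 -0.96  1.69  0.51  1.15 -0.32]
```

Call:
jog_arm(
  motion=[
    [0.62,[-0.003,0.03,0.001],[0,0,0]],
    [0.62,[0,0.038,0],[0,0,0]],
    [0.62,[0,0.038,0],[0,0,0]],
    [0.62,[0,0.035,0],[0,0,0]],
    [0.62,[0,0.025,0],[0,0,0]],
    [0.62,[0,0.02,0],[0,0,0]],
    [0.62,[0,0.01,0],[0,0,0]],
    [0.62,[0,0,0],[0,0,0]],
    [0.62,[0,0,0],[0,0,0]],
  ],
)

```text
clock: 10.27
tcp_pos: [0.5111, 0.3405, 0.0286]
orientation: [-1.482, 0.615, -0.615]
contact_force: [-0.0, 0.7, 0.9]
grip_width: 0.0532
```

Call:
jog_arm(
  motion=[
    [0.4,[0,0,0],[0,0,0]],
    [0.3,[0,0,0],[0,0,0]],
    [0.3,[0,0,0],[0,0,0]],
    [0.3,[0,0,0],[0,0,0]],
    [0.3,[0,0,0],[0,0,0]],
    [0.3,[0,0,0],[0,0,0]],
    [0.3,[0,0,0],[0,0,0]],
  ],
  force=25,
)

```text
clock: 10.85
tcp_pos: [0.5117, 0.3416, 0.0301]
orientation: [-1.48, 0.612, -0.615]
contact_force: [0.6, -1.5, 8.1]
grip_width: 0.0374
```

Call:
jog_arm(
  motion=[
    [0.3,[0,-0.02,0],[0,0,0]],
    [0.3,[0,-0.03,0],[0,0,0]],
    [0.3,[0,-0.035,0],[0,0,0]],
    [0.3,[0,-0.035,0],[0,0,0]],
    [0.3,[0,-0.035,0],[0,0,0]],
    [0.3,[0,-0.03,0],[0,0,0]],
    [0.3,[0,-0.02,0],[0,0,0]],
    [0.3,[0,0,0],[0,0,0]],
  ],
)

```text
clock: 11.52
tcp_pos: [0.5119, 0.343, 0.2389]
orientation: [-1.475, 0.609, -0.617]
contact_force: [-0.2, 1.2, -0.2]
grip_width: 0.0371
```

```bash
python3 - <<'E'
from jars import *
delta(.633,-.148,.20,135)
f=cap('scene'); save(f,'b1.png',(250,130,490,380),2.4)
E
```

```text
clk 11.52 tcp [0.5119 0.343  0.2389] w 0.0371 F [-0.2  1.2 -0.2] | shift tool mm [ 432.6   37.5 -262. ] turn [-0.5  0.   0.1] dist 507
```

View pics/b1.png

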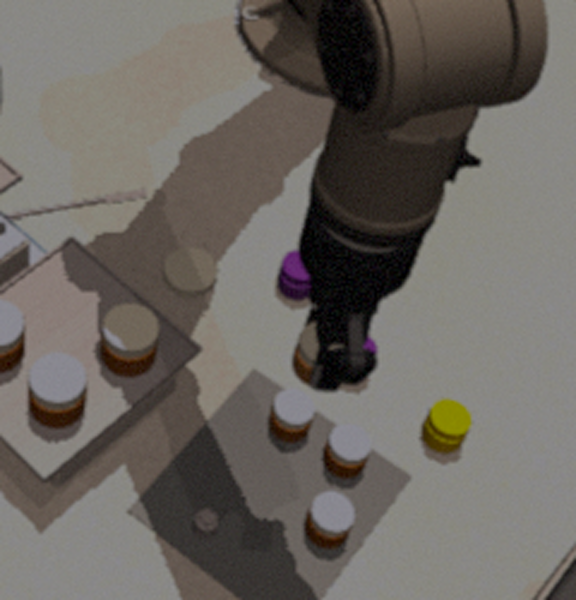

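Call:
jog_arm(
  motion=[
    [0.3,[0.02,0,-0.012],[0,0,0]],
    [0.3,[0.033,0,-0.02],[0,0,0]],
    [0.3,[0.033,0,-0.02],[0,0,0]],
    [0.3,[0.033,0,-0.02],[0,0,0]],
    [0.3,[0.033,0,-0.02],[0,0,0]],
    [0.3,[0.033,0,-0.02],[0,0,0]],
    [0.3,[0.033,0,-0.02],[0,0,0]],
    [0.3,[0.033,0,-0.02],[0,0,0]],
    [0.3,[0.033,0,-0.02],[0,0,0]],
    [0.3,[0.033,0,-0.02],[0,0,0]],
  ],
)

```text
clock: 12.4
tcp_pos: [0.5984, -0.0214, 0.2321]
orientation: [-1.483, 0.615, -0.613]
contact_force: [0.7, 0.1, -0.5]
grip_width: 0.0371
```

Call:
jog_arm(
  motion=[
    [0.3,[0.033,0.01,-0.02],[0,0,0]],
    [0.3,[0.033,0.01,-0.02],[0,0,0]],
    [0.3,[0.033,0.01,-0.02],[0,0,0]],
    [0.3,[0.016,0.01,-0.01],[0,0,0]],
    [0.3,[0,0.02,0],[0,0,0]],
    [0.3,[0,0.02,0],[0,0,0]],
    [0.3,[0,0.01,0],[0,0,0]],
    [0.3,[0,0,0],[0,0,0]],
    [0.3,[0,0,0],[0,0,0]],
  ],
)

```text
clock: 13.15
tcp_pos: [0.6306, -0.149, 0.1428]
orientation: [-1.483, 0.614, -0.611]
contact_force: [0.2, -0.4, -0.5]
grip_width: 0.0375
```

```bash
python3 - <<'E'
from jars import *
delta(.633,-.148,.119,135)
f=cap('scene'); save(f,'b2.png',(130,100,370,300),2.5)
E
```

```text
clk 13.15 tcp [ 0.6306 -0.149   0.1428] w 0.0375 F [ 0.2 -0.4 -0.5] | shift tool mm [ 1.1 23.8  2.4] turn [ 0.   0.1 -0.1] dist 24
```

View pics/b2.png

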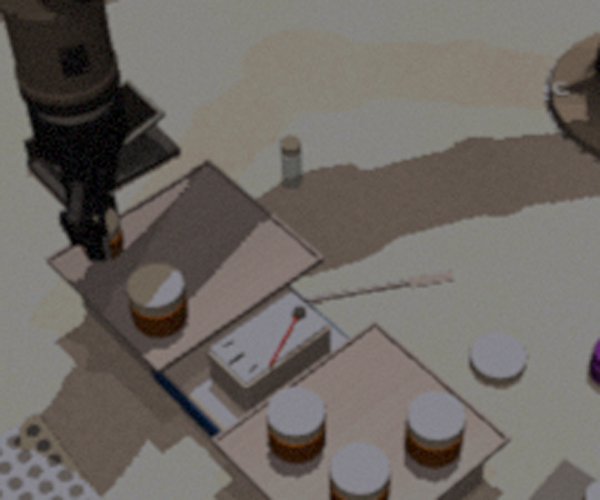

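Call:
jog_arm(
  motion=[
    [0.3,[0.001,0.012,0.002],[0,0,0]],
    [0.3,[0,0.009,0],[0,0,0]],
    [0.3,[0,0.002,0],[0,0,0]],
    [0.3,[0,0,0],[0,0,0]],
    [0.3,[0,0,0],[0,0,0]],
    [0.5,[0,0,0],[0,0,0]],
    [0.55,[0,0,0],[0,0,0]],
    [0.55,[0,0,0],[0,0,0]],
    [0.55,[0,0,0],[0,0,0]],
  ],
)

```text
clock: 13.95
tcp_pos: [0.6333, -0.1492, 0.1206]
orientation: [-1.482, 0.613, -0.614]
contact_force: [0.4, -0.1, 0.6]
grip_width: 0.0472
```

Call:
jog_arm(
  motion=[
    [0.58,[0,-0.015,0],[0,0,0]],
    [0.58,[0,-0.03,0],[0,0,0]],
    [0.58,[0,-0.035,0],[0,0,0]],
    [0.58,[0,-0.03,0],[0,0,0]],
    [0.58,[-0.033,0,0.02],[0,0,0]],
    [0.58,[-0.033,0,0.02],[0,0,0]],
    [0.58,[-0.033,0,0.02],[0,0,0]],
    [0.58,[-0.033,0,0.02],[0,0,0]],
    [0.58,[-0.033,0,0.02],[0,0,0]],
    [0.58,[-0.033,0,0.02],[0,0,0]],
  ],
)

```text
clock: 14.78
tcp_pos: [0.5773, 0.0775, 0.2318]
orientation: [-1.482, 0.613, -0.615]
contact_force: [-0.2, 0.7, 0.7]
grip_width: 0.0491
```

```bash
cat > chk.py <<'E'
from jars import *
import sys
res,o=jars(.0385,(.35,.75,.2,.5),.019); [print('S',*x) for x in o]
res,o=jars(.125,(.4,.8,-.2,0),.019,tol=.004); [print('Rsmall',*x) for x in o]
save(res[1][0],sys.argv[1],sc=1.4)
E
python3 chk.py b3.png; python3 -c "
from h import *
delta(.453,.306,.22,135)"
```

```text
S [0.5039 0.3893] [0.5086 0.3944] [0.5063 0.3918]
S [0.4525 0.3042] [0.4551 0.3081] [0.4538 0.3062]
S [0.4421 0.3587] [0.4458 0.3639] [0.444  0.3613]
Rsmall [ 0.6326 -0.1488] [ 0.6371 -0.1454] [ 0.6348 -0.1471]
clk 14.98 tcp [0.5778 0.0772 0.2317] w 0.0497 F [0.3 0.2 0.6] | shift tool mm [-249.7   11.4   74.5] turn [-0.   0.2  0.1] dist 261
```

View pics/b3.png

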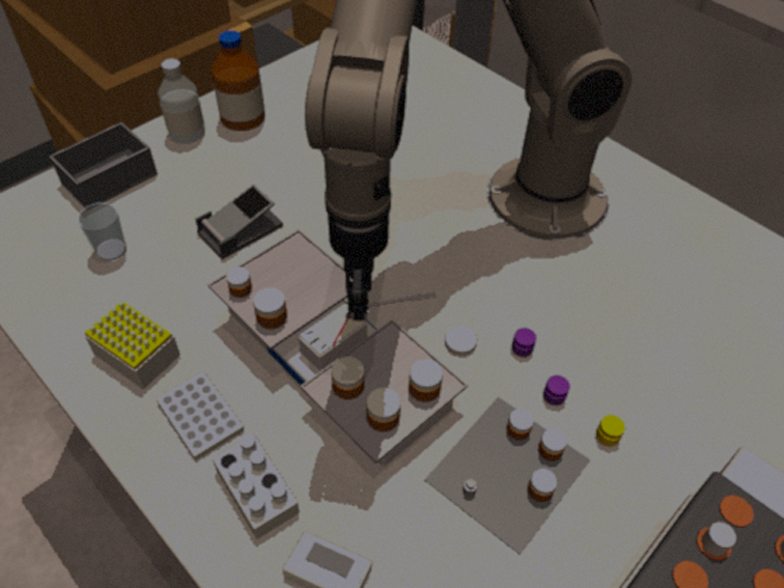

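Call:
jog_arm(
  motion=[
    [0.6,[-0.032,0,0.01],[0,0,0]],
    [0.6,[-0.034,0,0.01],[0,0,0]],
    [0.6,[-0.034,0,0.01],[0,0,0]],
    [0.6,[-0.034,0,0.01],[0,0,0]],
    [0.6,[-0.034,0,0.01],[0,0,0]],
    [0.6,[-0.034,0.01,0.01],[0,0,0]],
    [0.6,[-0.03,0.02,0.009],[0,0,0]],
    [0.6,[-0.018,0.02,0.005],[0,0,0]],
    [0.6,[0,0.02,0],[0,0,0]],
    [0.6,[0,0.02,0],[0,0,0]],
  ],
)

```text
clock: 15.82
tcp_pos: [0.454, 0.305, 0.1401]
orientation: [-1.482, 0.613, -0.614]
contact_force: [0.8, -1.2, -0.2]
grip_width: 0.0512
```

```bash
python3 -c "
from h import *
delta(.453,.3055,.028,135)"
```

```text
clk 15.82 tcp [0.454  0.305  0.1401] w 0.0512 F [ 0.8 -1.2 -0.2] | shift tool mm [ -1.1 112.1  -0.4] turn [-0.1  0.   0. ] dist 112
```

Call:
jog_arm(
  motion=[
    [0.62,[-0.001,0.03,0],[0,0,0]],
    [0.62,[0,0.03,0],[0,0,0]],
    [0.62,[0,0.025,0],[0,0,0]],
    [0.62,[0,0.015,0],[0,0,0]],
    [0.62,[0,0.01,0],[0,0,0]],
    [0.62,[0,0,0],[0,0,0]],
    [0.62,[0,0,0],[0,0,0]],
  ],
)

```text
clock: 16.4
tcp_pos: [0.4534, 0.3055, 0.0309]
orientation: [-1.482, 0.614, -0.615]
contact_force: [0.6, 0.2, 0.4]
grip_width: 0.0532
```

Call:
jog_arm(
  motion=[
    [0.4,[0,0,0],[0,0,0]],
    [0.3,[0,0,0],[0,0,0]],
    [0.3,[0,0,0],[0,0,0]],
    [0.3,[0,0,0],[0,0,0]],
    [0.3,[0,0,0],[0,0,0]],
    [0.3,[0,0,0],[0,0,0]],
    [0.3,[0,0,0],[0,0,0]],
  ],
  force=25,
)

```text
clock: 16.98
tcp_pos: [0.4537, 0.3062, 0.0319]
orientation: [-1.48, 0.612, -0.615]
contact_force: [0.0, -1.2, 6.4]
grip_width: 0.0371
```

Call:
jog_arm(
  motion=[
    [0.3,[0,-0.02,0],[0,0,0]],
    [0.3,[0,-0.03,0],[0,0,0]],
    [0.3,[0,-0.035,0],[0,0,0]],
    [0.3,[0,-0.035,0],[0,0,0]],
    [0.3,[0,-0.035,0],[0,0,0]],
    [0.3,[0,-0.03,0],[0,0,0]],
    [0.3,[0,-0.02,0],[0,0,0]],
    [0.3,[0,0,0],[0,0,0]],
  ],
)

```text
clock: 17.65
tcp_pos: [0.454, 0.3075, 0.2404]
orientation: [-1.476, 0.609, -0.617]
contact_force: [0.8, -0.2, -0.7]
grip_width: 0.0373
```

```bash
python3 -c "
from h import *
delta(.577,-.148,.2,135)"
```

```text
clk 17.65 tcp [0.454  0.3075 0.2404] w 0.0373 F [ 0.8 -0.2 -0.7] | shift tool mm [ 408.8   39.4 -235.7] turn [-0.4  0.   0.1] dist 474
```

Call:
jog_arm(
  motion=[
    [0.3,[0.02,0,-0.011],[0,0,0]],
    [0.3,[0.034,0,-0.02],[0,0,0]],
    [0.3,[0.034,0,-0.02],[0,0,0]],
    [0.3,[0.034,0,-0.02],[0,0,0]],
    [0.3,[0.034,0,-0.02],[0,0,0]],
    [0.3,[0.034,0,-0.02],[0,0,0]],
    [0.3,[0.034,0,-0.02],[0,0,0]],
    [0.3,[0.034,0,-0.02],[0,0,0]],
    [0.3,[0.034,0,-0.02],[0,0,0]],
    [0.3,[0.034,0,-0.02],[0,0,0]],
  ],
)

```text
clock: 18.48
tcp_pos: [0.5478, -0.0623, 0.2348]
orientation: [-1.483, 0.614, -0.614]
contact_force: [0.5, 0.2, -0.4]
grip_width: 0.0376
```

Call:
jog_arm(
  motion=[
    [0.3,[0.034,0.01,-0.019],[0,0,0]],
    [0.3,[0.034,0.01,-0.019],[0,0,0]],
    [0.3,[0.015,0.01,-0.007],[0,0,0]],
    [0.3,[0,0.02,0],[0,0,0]],
    [0.3,[0,0.02,0],[0,0,0]],
    [0.3,[0,0.02,0],[0,0,0]],
    [0.3,[0,0.01,0],[0,0,0]],
    [0.3,[0,0,0],[0,0,0]],
    [0.3,[0,0,0],[0,0,0]],
  ],
)

```text
clock: 19.23
tcp_pos: [0.5749, -0.1501, 0.1352]
orientation: [-1.482, 0.614, -0.612]
contact_force: [0.1, -0.3, -0.5]
grip_width: 0.0374
```

```bash
python3 -c "
from h import *
delta(.577,-.148,.121,135)"
```

```text
clk 19.23 tcp [ 0.5749 -0.1501  0.1352] w 0.0374 F [ 0.1 -0.3 -0.5] | shift tool mm [-0.  14.2  2.9] turn [ 0.   0.1 -0.1] dist 14
```

Call:
jog_arm(
  motion=[
    [0.3,[0,0.006,0.003],[0,0,0]],
    [0.3,[0,0.006,0],[0,0,0]],
    [0.3,[0,0.002,0],[0,0,0]],
    [0.3,[0,0,0],[0,0,0]],
    [0.3,[0,0,0],[0,0,0]],
    [0.5,[0,0,0],[0,0,0]],
    [0.55,[0,0,0],[0,0,0]],
    [0.55,[0,0,0],[0,0,0]],
    [0.55,[0,0,0],[0,0,0]],
  ],
)

```text
clock: 19.98
tcp_pos: [0.5774, -0.1485, 0.1215]
orientation: [-1.482, 0.613, -0.614]
contact_force: [0.1, -0.1, -0.5]
grip_width: 0.0469
```

Call:
jog_arm(
  motion=[
    [0.58,[0,-0.015,0],[0,0,0]],
    [0.58,[0,-0.03,0],[0,0,0]],
    [0.58,[0,-0.035,0],[0,0,0]],
    [0.58,[0,-0.03,0],[0,0,0]],
    [0.58,[-0.034,0,0.02],[0,0,0]],
    [0.58,[-0.034,0,0.02],[0,0,0]],
    [0.58,[-0.034,0,0.02],[0,0,0]],
    [0.58,[-0.034,0,0.02],[0,0,0]],
    [0.58,[-0.034,0,0.02],[0,0,0]],
    [0.58,[-0.034,0,0.02],[0,0,0]],
  ],
)

```text
clock: 20.82
tcp_pos: [0.5171, 0.0825, 0.2326]
orientation: [-1.482, 0.613, -0.615]
contact_force: [0.5, 0.3, -0.5]
grip_width: 0.0495
```

```bash
python3 chk.py c3.png; python3 -c "
from h import *
delta(.5055,.391,.22,135)"
```

```text
S [0.505  0.3889] [0.5077 0.3938] [0.5064 0.3913]
S [0.4449 0.3567] [0.4455 0.3633] [0.4452 0.36  ]
Rsmall [ 0.6328 -0.1501] [ 0.6365 -0.1469] [ 0.6346 -0.1485]
Rsmall [ 0.5759 -0.1482] [ 0.5815 -0.1434] [ 0.5787 -0.1458]
clk 21.02 tcp [0.5176 0.082  0.2325] w 0.0500 F [ 0.4 -0.9 -0.4] | shift tool mm [-226.3   12.3  210.8] turn [-0.   0.2  0.1] dist 309
```

View pics/c3.png

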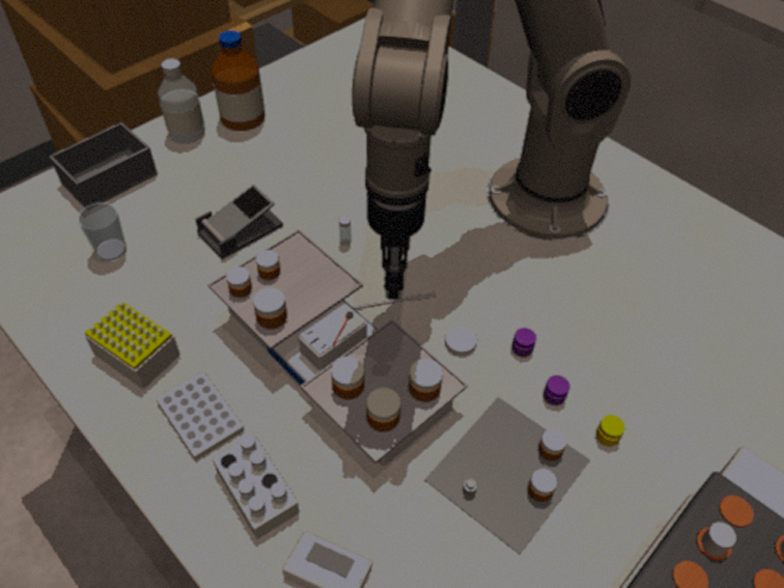

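Call:
jog_arm(
  motion=[
    [0.6,[-0.026,0,0.025],[0,0,0]],
    [0.6,[-0.027,0,0.025],[0,0,0]],
    [0.6,[-0.027,0,0.025],[0,0,0]],
    [0.6,[-0.027,0,0.025],[0,0,0]],
    [0.6,[-0.027,0,0.025],[0,0,0]],
    [0.6,[-0.027,0,0.025],[0,0,0]],
    [0.6,[-0.027,0.01,0.025],[0,0,0]],
    [0.6,[-0.022,0.02,0.021],[0,0,0]],
    [0.6,[-0.016,0.03,0.015],[0,0,0]],
    [0.6,[0,0.03,0],[0,0,0]],
  ],
)

```text
clock: 21.85
tcp_pos: [0.507, 0.3945, 0.1417]
orientation: [-1.478, 0.612, -0.611]
contact_force: [-0.7, -0.4, -0.2]
grip_width: 0.051
```

```bash
python3 -c "
from h import *
delta(.5055,.391,.0285,135)"
```

```text
clk 21.85 tcp [0.507  0.3945 0.1417] w 0.0510 F [-0.7 -0.4 -0.2] | shift tool mm [  1.7 113.2  -4. ] turn [-0.3  0.2 -0.2] dist 113
```

Call:
jog_arm(
  motion=[
    [0.62,[0.001,0.03,-0.003],[0,0,0]],
    [0.62,[0,0.03,0],[0,0,0]],
    [0.62,[0,0.022,0],[0,0,0]],
    [0.62,[0,0.01,0],[0,0,0]],
    [0.62,[0,0.01,0],[0,0,0]],
    [0.62,[0,0,0],[0,0,0]],
    [0.62,[0,0,0],[0,0,0]],
  ],
)

```text
clock: 22.43
tcp_pos: [0.5065, 0.3868, 0.0401]
orientation: [-1.481, 0.614, -0.615]
contact_force: [-0.6, 0.1, 0.4]
grip_width: 0.0534
```

```bash
python3 -c "
from h import *
delta(.5055,.391,.0285,135)"
```

```text
clk 22.43 tcp [0.5065 0.3868 0.0401] w 0.0534 F [-0.6  0.1  0.4] | shift tool mm [-3.7 11.6  2.2] turn [-0.1 -0.   0. ] dist 12
```

Call:
jog_arm(
  motion=[
    [0.62,[-0.004,0.006,0.002],[0,0,0]],
    [0.62,[0,0.005,0],[0,0,0]],
    [0.62,[0,0,0],[0,0,0]],
    [0.4,[0,0,0],[0,0,0]],
    [0.3,[0,0,0],[0,0,0]],
    [0.3,[0,0,0],[0,0,0]],
    [0.3,[0,0,0],[0,0,0]],
    [0.3,[0,0,0],[0,0,0]],
    [0.3,[0,0,0],[0,0,0]],
    [0.3,[0,0,0],[0,0,0]],
  ],
)

```text
clock: 23.27
tcp_pos: [0.5044, 0.3913, 0.0287]
orientation: [-1.482, 0.613, -0.614]
contact_force: [-0.6, -0.8, 4.0]
grip_width: 0.0373
```

Call:
jog_arm(
  motion=[
    [0.3,[0,-0.02,0],[0,0,0]],
    [0.3,[0,-0.03,0],[0,0,0]],
    [0.3,[0,-0.035,0],[0,0,0]],
    [0.3,[0,-0.035,0],[0,0,0]],
    [0.3,[0,-0.035,0],[0,0,0]],
    [0.3,[0,-0.03,0],[0,0,0]],
    [0.3,[0,-0.02,0],[0,0,0]],
    [0.3,[0,0,0],[0,0,0]],
  ],
)

```text
clock: 23.93
tcp_pos: [0.5054, 0.393, 0.2382]
orientation: [-1.476, 0.611, -0.616]
contact_force: [0.5, 1.0, -0.2]
grip_width: 0.0373
```

```bash
python3 -c "
from h import *
delta(.521,-.148,.2,135)"
```

```text
clk 23.93 tcp [0.5054 0.393  0.2382] w 0.0373 F [ 0.5  1.  -0.2] | shift tool mm [ 393.5   35.8 -371.8] turn [-0.4  0.   0. ] dist 543
```

Call:
jog_arm(
  motion=[
    [0.3,[0.02,0,-0.019],[0,0,0]],
    [0.3,[0.028,0,-0.026],[0,0,0]],
    [0.3,[0.028,0,-0.026],[0,0,0]],
    [0.3,[0.028,0,-0.026],[0,0,0]],
    [0.3,[0.028,0,-0.026],[0,0,0]],
    [0.3,[0.028,0,-0.026],[0,0,0]],
    [0.3,[0.028,0,-0.026],[0,0,0]],
    [0.3,[0.028,0,-0.026],[0,0,0]],
    [0.3,[0.028,0,-0.026],[0,0,0]],
    [0.3,[0.028,0,-0.026],[0,0,0]],
  ],
)

```text
clock: 24.77
tcp_pos: [0.5169, 0.0175, 0.2324]
orientation: [-1.483, 0.615, -0.613]
contact_force: [1.4, -0.0, 0.2]
grip_width: 0.0374
```

Call:
jog_arm(
  motion=[
    [0.3,[0.028,0,-0.027],[0,0,0]],
    [0.3,[0.028,0,-0.027],[0,0,0]],
    [0.3,[0.028,0.01,-0.027],[0,0,0]],
    [0.3,[0.025,0.02,-0.024],[0,0,0]],
    [0.3,[0.012,0.02,-0.012],[0,0,0]],
    [0.3,[0,0.02,0],[0,0,0]],
    [0.3,[0,0.02,0],[0,0,0]],
    [0.3,[0,0.01,0],[0,0,0]],
    [0.3,[0,0,0],[0,0,0]],
    [0.3,[0,0,0],[0,0,0]],
  ],
)

```text
clock: 25.6
tcp_pos: [0.5205, -0.1479, 0.1331]
orientation: [-1.482, 0.614, -0.612]
contact_force: [0.5, 0.8, -0.7]
grip_width: 0.0373
```

```bash
python3 -c "
from h import *
delta(.521,-.148,.118,135)"
```

```text
clk 25.60 tcp [ 0.5205 -0.1479  0.1331] w 0.0373 F [ 0.5  0.8 -0.7] | shift tool mm [ 0.4 15.1  0.3] turn [ 0.   0.1 -0.1] dist 15
```

Call:
jog_arm(
  motion=[
    [0.3,[0,0.006,0],[0,0,0]],
    [0.3,[0,0.006,0],[0,0,0]],
    [0.3,[0,0.003,0],[0,0,0]],
    [0.3,[0,0.002,0],[0,0,0]],
    [0.3,[0,0,0],[0,0,0]],
    [0.45,[0,0,0],[0,0,0]],
    [0.55,[0,0,0],[0,0,0]],
    [0.55,[0,0,0],[0,0,0]],
    [0.55,[0,0,0],[0,0,0]],
  ],
)

```text
clock: 26.35
tcp_pos: [0.5209, -0.1485, 0.1165]
orientation: [-1.482, 0.613, -0.614]
contact_force: [-0.1, 0.5, -0.4]
grip_width: 0.0473
```

Call:
jog_arm(
  motion=[
    [0.58,[0,-0.015,0],[0,0,0]],
    [0.58,[0,-0.03,0],[0,0,0]],
    [0.58,[0,-0.035,0],[0,0,0]],
    [0.58,[0,-0.03,0],[0,0,0]],
    [0.58,[-0.028,0,0.026],[0,0,0]],
    [0.58,[-0.028,0,0.026],[0,0,0]],
    [0.58,[-0.028,0,0.026],[0,0,0]],
    [0.58,[-0.028,0,0.026],[0,0,0]],
    [0.58,[-0.028,0,0.026],[0,0,0]],
    [0.58,[-0.028,0,0.026],[0,0,0]],
  ],
)

```text
clock: 27.18
tcp_pos: [0.5119, 0.0825, 0.2277]
orientation: [-1.482, 0.613, -0.615]
contact_force: [0.7, -0.1, 0.5]
grip_width: 0.0494
```

```bash
sed -i 's/jars(.125/jars(.119/' chk.py; python3 chk.py d3.png; python3 -c "
from h import *
delta(.444,.361,.22,135)"
```

```text
S [0.441  0.3588] [0.4464 0.3628] [0.4437 0.3608]
Rsmall [ 0.6333 -0.1542] [ 0.6356 -0.146 ] [ 0.6344 -0.1501]
Rsmall [ 0.5755 -0.1495] [ 0.5789 -0.1455] [ 0.5772 -0.1475]
Rsmall [ 0.5189 -0.1501] [ 0.5232 -0.1453] [ 0.521  -0.1477]
clk 27.38 tcp [0.512  0.0821 0.2274] w 0.0494 F [ 0.2 -1.4  0.2] | shift tool mm [-244.7    7.3  150.1] turn [-0.   0.2  0. ] dist 287
```

View pics/d3.png

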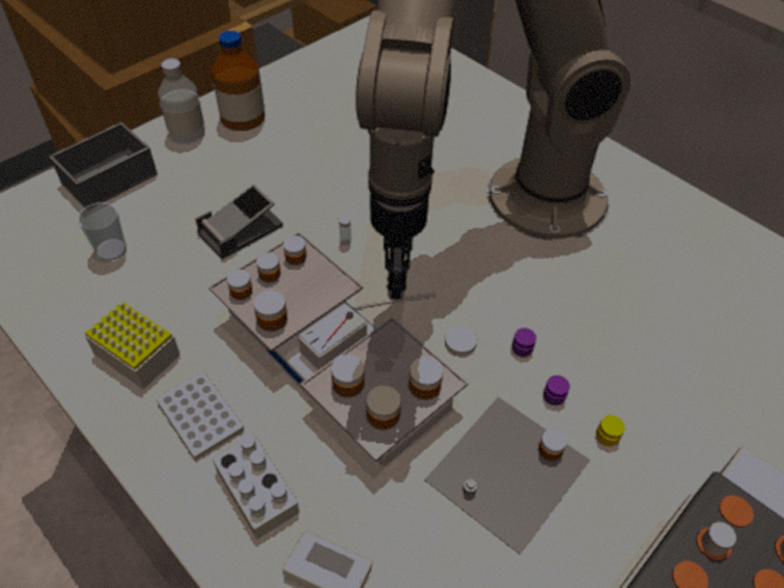

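Call:
jog_arm(
  motion=[
    [0.6,[-0.026,0,0.016],[0,0,0]],
    [0.6,[-0.032,0,0.02],[0,0,0]],
    [0.6,[-0.032,0,0.02],[0,0,0]],
    [0.6,[-0.032,0,0.02],[0,0,0]],
    [0.6,[-0.032,0,0.02],[0,0,0]],
    [0.6,[-0.032,0,0.02],[0,0,0]],
    [0.6,[-0.032,0.01,0.02],[0,0,0]],
    [0.6,[-0.026,0.02,0.014],[0,0,0]],
    [0.6,[0,0.03,0],[0,0,0]],
    [0.6,[0,0.03,0],[0,0,0]],
  ],
)

```text
clock: 28.22
tcp_pos: [0.446, 0.3605, 0.1365]
orientation: [-1.48, 0.612, -0.613]
contact_force: [1.4, -0.9, -1.9]
grip_width: 0.0512
```

```bash
python3 -c "
from h import *
delta(.4435,.3605,.0285,135)"
```

```text
clk 28.22 tcp [0.446  0.3605 0.1365] w 0.0512 F [ 1.4 -0.9 -1.9] | shift tool mm [ -1.8 108.   -2.1] turn [-0.1  0.1 -0. ] dist 108
```

Call:
jog_arm(
  motion=[
    [0.62,[-0.002,0.03,-0.001],[0,0,0]],
    [0.62,[0,0.03,0],[0,0,0]],
    [0.62,[0,0.022,0],[0,0,0]],
    [0.62,[0,0.012,0],[0,0,0]],
    [0.62,[0,0.004,0],[0,0,0]],
    [0.62,[0,0,0],[0,0,0]],
    [0.62,[0,0,0],[0,0,0]],
  ],
)

```text
clock: 28.8
tcp_pos: [0.4445, 0.3602, 0.0395]
orientation: [-1.481, 0.614, -0.615]
contact_force: [0.4, -0.3, 0.9]
grip_width: 0.0531
```

```bash
python3 -c "
from h import *
delta(.4435,.3605,.0285,135)"
```

```text
clk 28.80 tcp [0.4445 0.3602 0.0395] w 0.0531 F [ 0.4 -0.3  0.9] | shift tool mm [-0.9 11.  -0.5] turn [-0.1 -0.   0. ] dist 11
```

Call:
jog_arm(
  motion=[
    [0.62,[-0.001,0.006,0],[0,0,0]],
    [0.62,[0,0.005,0],[0,0,0]],
    [0.62,[0,0,0],[0,0,0]],
    [0.4,[0,0,0],[0,0,0]],
    [0.3,[0,0,0],[0,0,0]],
    [0.3,[0,0,0],[0,0,0]],
    [0.3,[0,0,0],[0,0,0]],
    [0.3,[0,0,0],[0,0,0]],
    [0.3,[0,0,0],[0,0,0]],
    [0.3,[0,0,0],[0,0,0]],
  ],
)

```text
clock: 29.63
tcp_pos: [0.4428, 0.3608, 0.0276]
orientation: [-1.482, 0.613, -0.614]
contact_force: [-1.1, -0.2, 4.1]
grip_width: 0.0374
```

Call:
jog_arm(
  motion=[
    [0.3,[0,-0.02,0],[0,0,0]],
    [0.3,[0,-0.03,0],[0,0,0]],
    [0.3,[0,-0.035,0],[0,0,0]],
    [0.3,[0,-0.035,0],[0,0,0]],
    [0.3,[0,-0.035,0],[0,0,0]],
    [0.3,[0,-0.03,0],[0,0,0]],
    [0.3,[0,-0.02,0],[0,0,0]],
    [0.3,[0,0,0],[0,0,0]],
  ],
)

```text
clock: 30.3
tcp_pos: [0.4439, 0.3626, 0.2368]
orientation: [-1.476, 0.61, -0.616]
contact_force: [0.7, 0.6, -0.6]
grip_width: 0.0374
```

```bash
python3 -c "
from h import *
delta(.521,-.077,.2,135)"
```

```text
clk 30.30 tcp [0.4439 0.3626 0.2368] w 0.0374 F [ 0.7  0.6 -0.6] | shift tool mm [ 365.2   35.3 -256.7] turn [-0.4  0.   0. ] dist 448
```

Call:
jog_arm(
  motion=[
    [0.3,[0.02,0,-0.014],[0,0,0]],
    [0.3,[0.031,0,-0.022],[0,0,0]],
    [0.3,[0.031,0,-0.022],[0,0,0]],
    [0.3,[0.031,0,-0.022],[0,0,0]],
    [0.3,[0.031,0,-0.022],[0,0,0]],
    [0.3,[0.031,0,-0.022],[0,0,0]],
    [0.3,[0.031,0,-0.022],[0,0,0]],
    [0.3,[0.031,0,-0.022],[0,0,0]],
    [0.3,[0.031,0,-0.022],[0,0,0]],
    [0.3,[0.031,0,-0.022],[0,0,0]],
  ],
)

```text
clock: 31.13
tcp_pos: [0.5037, -0.003, 0.2313]
orientation: [-1.483, 0.615, -0.613]
contact_force: [1.0, -0.1, -0.5]
grip_width: 0.0375
```

Call:
jog_arm(
  motion=[
    [0.3,[0.03,0,-0.021],[0,0,0]],
    [0.3,[0.025,0.01,-0.017],[0,0,0]],
    [0.3,[0.011,0.02,-0.007],[0,0,0]],
    [0.3,[0,0.02,0],[0,0,0]],
    [0.3,[0,0.02,0],[0,0,0]],
    [0.3,[0,0.02,0],[0,0,0]],
    [0.3,[0,0.01,0],[0,0,0]],
    [0.3,[0,0,0],[0,0,0]],
    [0.3,[0,0,0],[0,0,0]],
  ],
)

```text
clock: 31.88
tcp_pos: [0.5189, -0.0789, 0.1319]
orientation: [-1.482, 0.614, -0.612]
contact_force: [0.8, 0.5, -0.7]
grip_width: 0.0372
```

```bash
python3 -c "
from h import *
delta(.521,-.077,.11,135)
f=cap('scene'); save(f,'e2.png',(130,100,370,300),2.5)"
```

```text
clk 31.88 tcp [ 0.5189 -0.0789  0.1319] w 0.0372 F [ 0.8  0.5 -0.7] | shift tool mm [ 0.2 21.9  2.8] turn [ 0.   0.1 -0.1] dist 22
```

View pics/e2.png

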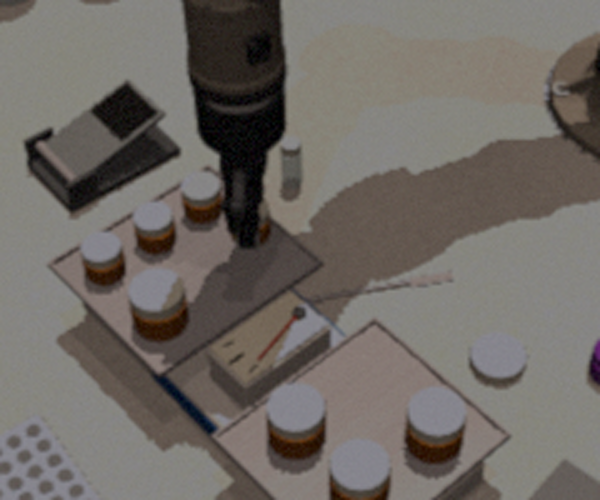

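Call:
jog_arm(
  motion=[
    [0.3,[0,0.008,0.003],[0,0,0]],
    [0.3,[0,0.008,0],[0,0,0]],
    [0.3,[0,0.005,0],[0,0,0]],
    [0.3,[0,0.004,0],[0,0,0]],
    [0.3,[0,0,0],[0,0,0]],
    [0.3,[0,0,0],[0,0,0]],
    [0.45,[0,0,0],[0,0,0]],
    [0.55,[0,0,0],[0,0,0]],
    [0.55,[0,0,0],[0,0,0]],
    [0.55,[0,0,0],[0,0,0]],
  ],
)

```text
clock: 32.77
tcp_pos: [0.5215, -0.0771, 0.1075]
orientation: [-1.482, 0.613, -0.614]
contact_force: [-1.0, -0.6, 0.0]
grip_width: 0.0472
```

Call:
jog_arm(
  motion=[
    [0.58,[0,-0.015,0],[0,0,0]],
    [0.58,[0,-0.03,0],[0,0,0]],
    [0.58,[0,-0.035,0],[0,0,0]],
    [0.58,[0,-0.035,0],[0,0,0]],
    [0.58,[-0.028,0,0.026],[0,0,0]],
    [0.58,[-0.028,0,0.026],[0,0,0]],
    [0.58,[-0.028,0,0.026],[0,0,0]],
    [0.58,[-0.028,0,0.026],[0,0,0]],
    [0.58,[-0.028,0,0.026],[0,0,0]],
  ],
)

```text
clock: 33.52
tcp_pos: [0.514, 0.1155, 0.2237]
orientation: [-1.482, 0.613, -0.615]
contact_force: [0.6, -0.2, 0.0]
grip_width: 0.0497
```

```bash
python3 - <<'E'
from jars import *
delta(.45,-.34,.25,135)
res,o=jars(.111,(.4,.8,-.2,0),.019,tol=.004); [print('Rsmall',*x) for x in o]
for f,P,_ in res:
  for n,b in (('left large',(.5,.65,.05,.22)),('right',(.5,.66,-.2,-.03))):
    m=(P[...,0]>b[0])&(P[...,0]<b[1])&(P[...,1]>b[2])&(P[...,1]<b[3])
    z=P[...,2][m]; h,e=np.histogram(z,np.arange(.06,.14,.002)); print(n,[(round(e[i],3),int(h[i])) for i in np.argsort(-h)[:5]])
f=res[1][0]; save(f,'f1.png',(130,130,370,330),3)
f=res[0][0]; save(f,'f2.png',(190,120,450,270),3)
# pedal
f,P,_=res[0]
for u,v in [(411,205),(411,212),(405,209),(418,209),(411,190)]: print((u,v),P[v,u].round(4),f['image'][v,u])
E
```

```text
clk 33.52 tcp [0.514  0.1155 0.2237] w 0.0497 F [ 0.6 -0.2  0. ] | shift tool mm [ 276.9  -26.3 -367.3] turn [-0.  -0.   0.1] dist 461
Rsmall [ 0.6335 -0.1499] [ 0.6351 -0.1466] [ 0.6343 -0.1482]
Rsmall [ 0.5753 -0.1488] [ 0.5769 -0.1447] [ 0.5761 -0.1468]
Rsmall [ 0.52   -0.0786] [ 0.5246 -0.0738] [ 0.5223 -0.0762]
Rsmall [ 0.5194 -0.1496] [ 0.5245 -0.1471] [ 0.5219 -0.1484]
left large [(np.float64(0.076), 67), (np.float64(0.074), 51), (np.float64(0.072), 31), (np.float64(0.078), 25), (np.float64(0.12), 23)]
right [(np.float64(0.074), 909), (np.float64(0.076), 814), (np.float64(0.072), 377), (np.float64(0.078), 278), (np.float64(0.11), 228)]
left large [(np.float64(0.076), 1095), (np.float64(0.074), 994), (np.float64(0.078), 470), (np.float64(0.12), 443), (np.float64(0.122), 421)]
right [(np.float64(0.076), 773), (np.float64(0.074), 760), (np.float64(0.072), 292), (np.float64(0.11), 255), (np.float64(0.078), 217)]
(411, 205) [ 0.4907 -0.3398  0.0553] [23 21 20]
(411, 212) [ 0.4718 -0.3384  0.0557] [26 22 18]
(405, 209) [ 0.4804 -0.3234  0.0545] [24 24 17]
(418, 209) [ 0.4795 -0.358   0.0541] [27 25 20]
(411, 190) [ 0.5339 -0.3474  0.0401] [117 115 106]
```

View pics/f1.png

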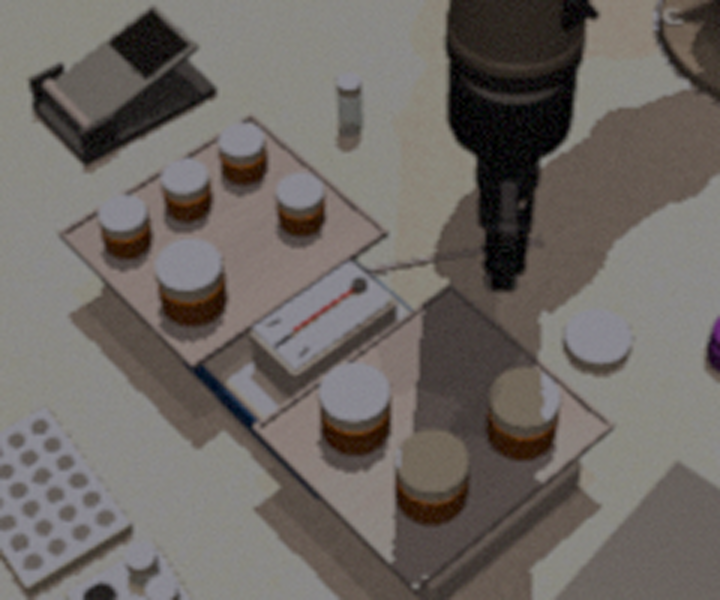

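View pics/f2.png

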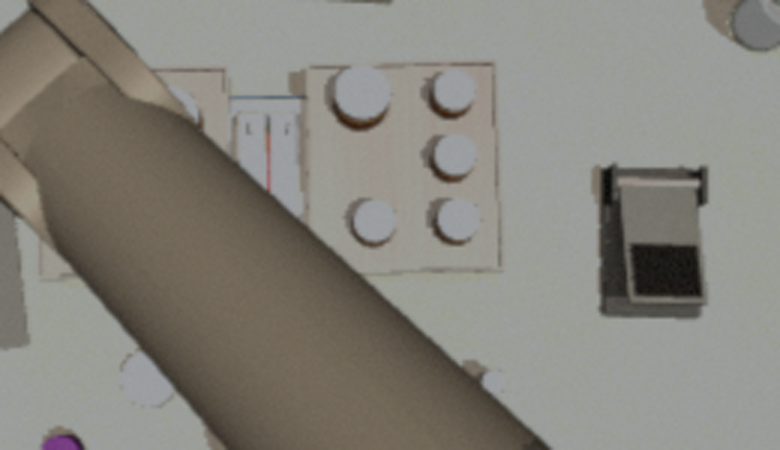

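The pans are level: both floors read about 0.075 m and the needle sits on the bold mark. All nine jars... rather, all eight jars (4 large, 4 small) stand on the pans. The pedal's black pad is at top-view pixel (411, 209), about (0.480, -0.339, 0.055), which fits the stated 54 mm. Next I shut the gripper and move over it.

Call:
jog_arm(
  motion=[
    [0,[0.018,0,-0.021],[0,0,0]],
    [0,[0.025,0,-0.029],[0,0,0]],
    [0,[0.025,0,-0.029],[0,0,0]],
    [0,[0.025,0,-0.029],[0,0,0]],
    [0,[0.025,0,-0.029],[0,0,0]],
    [0,[0.025,0,-0.029],[0,0,0]],
    [0,[0.025,0,-0.029],[0,0,0]],
    [0,[0.025,0,-0.029],[0,0,0]],
    [0,[0.025,0,-0.029],[0,0,0]],
    [0,[0.025,0,-0.029],[0,0,0]],
  ],
)

```text
clock: 34.45
tcp_pos: [0.4861, -0.2597, 0.2235]
orientation: [-1.483, 0.613, -0.615]
contact_force: [0.8, 0.8, -0.1]
grip_width: -0.0001
```

Call:
jog_arm(
  motion=[
    [0,[0.025,0,-0.029],[0,0,0]],
    [0,[0.02,0,-0.024],[0,0,0]],
    [0,[0.01,0,-0.01],[0,0,0]],
    [0,[0,0.03,0],[0,0,0]],
    [0,[0,0.03,0],[0,0,0]],
    [0,[0,0.03,0],[0,0,0]],
    [0,[0,0.01,0],[0,0,0]],
    [0,[0,0,0],[0,0,0]],
    [0,[0,0,0],[0,0,0]],
  ],
)

```text
clock: 35.2
tcp_pos: [0.4818, -0.3405, 0.1234]
orientation: [-1.482, 0.613, -0.613]
contact_force: [-0.5, 0.8, 0.7]
grip_width: -0.0002
```

```bash
python3 -c "
from h import *
delta(.48,-.339,.073,135)
f=cap('scene'); save(f,'g1.png',(90,70,330,270),3)"
```

```text
clk 35.20 tcp [ 0.4818 -0.3405  0.1234] w -0.0002 F [-0.5  0.8  0.7] | shift tool mm [-2.3 50.4 -0.3] turn [-0.   0.1  0. ] dist 50
```

View pics/g1.png

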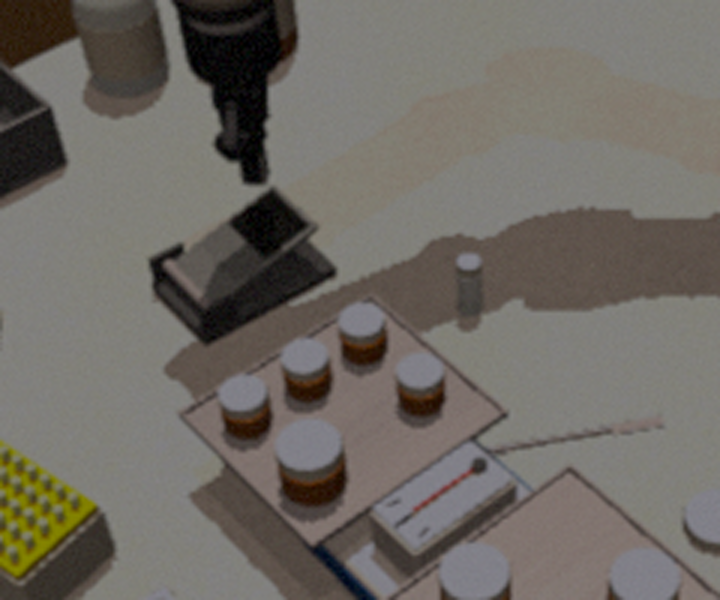

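Call:
jog_arm(
  motion=[
    [0,[-0.002,0.02,0],[0,0,0]],
    [0,[0,0.02,0],[0,0,0]],
    [0,[0,0.01,0],[0,0,0]],
    [0,[0,0.006,0],[0,0,0]],
    [0,[0,0.006,0],[0,0,0]],
    [0,[0,0.005,0],[0,0,0]],
    [0,[0,0,0],[0,0,0]],
    [0,[0,0,0],[0,0,0]],
  ],
)

```text
clock: 35.92
tcp_pos: [0.4802, -0.3398, 0.0561]
orientation: [-1.483, 0.613, -0.615]
contact_force: [-1.8, -0.7, 5.4]
grip_width: -0.0
```

Call:
jog_arm(
  motion=[
    [0,[0,0.004,0],[0,0,0]],
    [0,[0,0.002,0],[0,0,0]],
    [0,[0,0.002,0],[0,0,0]],
    [0,[0,0,0],[0,0,0]],
    [0,[0,0,0],[0,0,0]],
  ],
)

```text
clock: 36.33
tcp_pos: [0.4801, -0.3399, 0.0493]
orientation: [-1.484, 0.613, -0.615]
contact_force: [-5.9, 1.7, 14.7]
grip_width: 0.0003
```

Call:
jog_arm(
  motion=[
    [0,[0,0.001,0],[0,0,0]],
    [0,[0,0,0],[0,0,0]],
    [0,[0,0,0],[0,0,0]],
  ],
)

```text
clock: 36.58
tcp_pos: [0.4802, -0.3399, 0.049]
orientation: [-1.484, 0.613, -0.615]
contact_force: [-9.0, 2.1, 21.5]
grip_width: -0.0001
```

```bash
python3 -c "
from h import *
delta(.48,-.339,.073,135)
f=cap('scene'); save(f,'g2.png',(90,70,330,270),3)"
```

```text
clk 36.58 tcp [ 0.4802 -0.3399  0.049 ] w -0.0001 F [-9.   2.1 21.5] | shift tool mm [ -0.7 -24.    0.5] turn [0.1 0.  0.1] dist 24
```

View pics/g2.png

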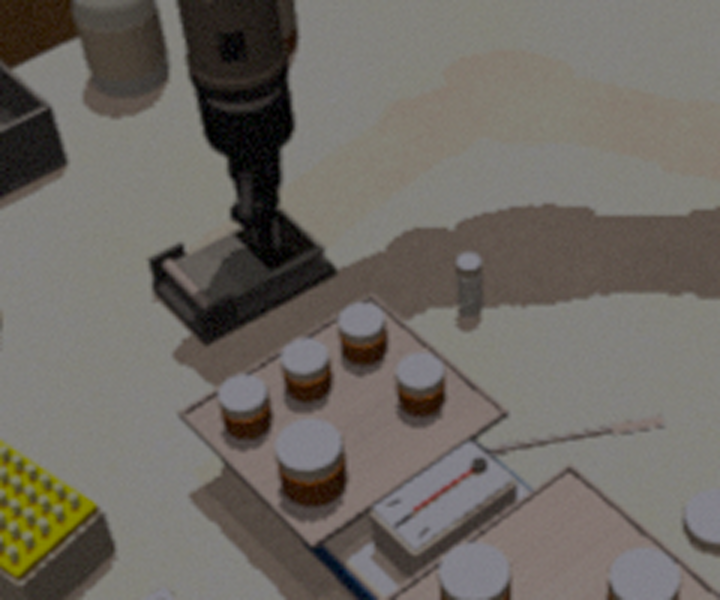

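The pedal is flat on its stop: the tip has gone about 24 mm down, with 21 N of stiff reaction. The needle is still central. Now I release it slowly.

Call:
jog_arm(
  motion=[
    [0,[0,-0.006,0],[0,0,0]],
    [0,[0,-0.01,0],[0,0,0]],
    [0,[0,-0.015,0],[0,0,0]],
    [0,[0,-0.03,0],[0,0,0]],
    [0,[0,-0.035,0],[0,0,0]],
    [0,[0,-0.035,0],[0,0,0]],
    [0,[0,-0.03,0],[0,0,0]],
    [0,[0,0,0],[0,0,0]],
    [0,[0,0,0],[0,0,0]],
    [0,[0,0,0],[0,0,0]],
  ],
)

```text
clock: 37.47
tcp_pos: [0.4792, -0.3393, 0.2072]
orientation: [-1.483, 0.614, -0.613]
contact_force: [-0.2, -0.5, 0.0]
grip_width: -0.0001
```

```bash
python3 - <<'E'
from jars import *
delta(.48,-.339,.2,135)
res,o=jars(.111,(.4,.8,-.2,0),.019,tol=.004); [print('Rsmall',*x) for x in o]
for z in (.121,):
  r2,o=jars(z,(.4,.8,-.2,.25),.025); [print('L',*x) for x in o]
for f,P,_ in res:
  for n,b in (('left',(.5,.66,.05,.2)),('right',(.5,.66,-.19,-.04))):
    m=(P[...,0]>b[0])&(P[...,0]<b[1])&(P[...,1]>b[2])&(P[...,1]<b[3])&(abs(P[...,2]-.075)<.012)
    print(n,'floor',np.median(P[...,2][m]).round(4))
f,P,_=res[1]; save(f,'h1.png',sc=1.4)
E
```

```text
clk 37.47 tcp [ 0.4792 -0.3393  0.2072] w -0.0001 F [-0.2 -0.5  0. ] | shift tool mm [0.4 7.2 0.8] turn [ 0.  0. -0.] dist 7
Rsmall [ 0.6322 -0.1508] [ 0.6363 -0.1467] [ 0.6342 -0.1488]
Rsmall [ 0.5752 -0.1489] [ 0.5793 -0.1459] [ 0.5772 -0.1474]
Rsmall [ 0.5201 -0.0779] [ 0.5233 -0.0721] [ 0.5217 -0.075 ]
Rsmall [ 0.5192 -0.15  ] [ 0.5225 -0.1451] [ 0.5208 -0.1476]
L [ 0.6307 -0.0705] [ 0.6345 -0.0672] [ 0.6326 -0.0688]
L [0.6163 0.0938] [0.6193 0.0982] [0.6178 0.096 ]
L [0.6128 0.1691] [0.6179 0.1733] [0.6154 0.1712]
L [0.5329 0.1755] [0.5375 0.1801] [0.5352 0.1778]
left floor 0.0757
right floor 0.0758
left floor 0.0763
right floor 0.076
```

View pics/h1.png

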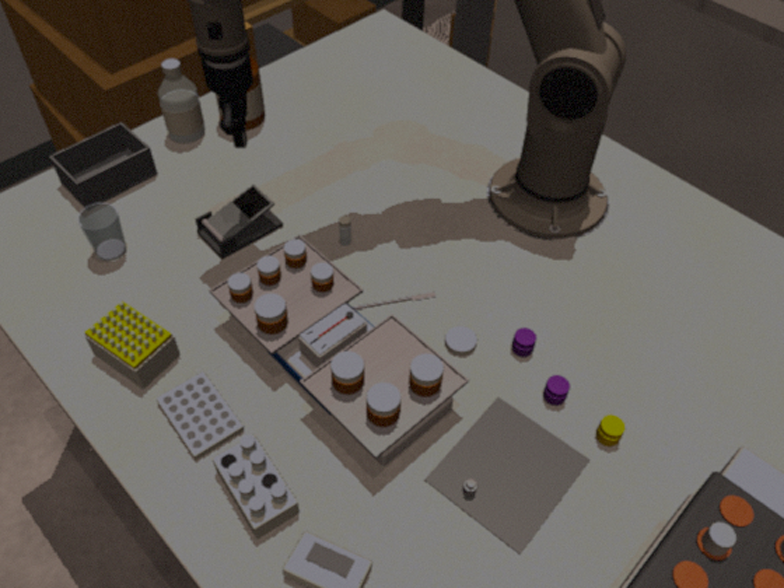

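The final view shows the pedal up at (240, 215), the needle on its level mark at (333, 328), and all eight jars upright on the pans. The weight, vial, cap and spatula look untouched. I'm handing in.

```bash
python3 -c "
from bench import r
print(r.hand_in(), r.get_obs()['clock'])"
```

```text
the job is handed in; nothing more can be done
the job is handed in; nothing more can be done
```

I balanced the pans with the jars alone, pressed the foot switch and handed the job in at about 37.5 s of the 210 s allowed. I moved one large jar and all four small jars to the right pan, which left 300 g on each side, so the steel weight stayed on the mat.

**Pans:** Both pan floors measured about 75–76 mm above the bench, within 0.5 mm of each other. The needle sat on the level mark and all eight jars stood upright on the pans.

**Foot switch:** I pressed it until the reaction stiffened to about 21 N, well above the 7.5 N needed at the stop. It looked flat on its stop in the picture, and it came back up afterwards. The gripper is clear of it, with no contact force.

**Other things:** The vial, spare cap and spatula looked undisturbed in the last picture.

**Disagreement:** The two cameras differed by a steady 4–5 mm in x and y. I used their mean, and the jars I placed showed up within about 2 mm of where I meant to put them. No check failed.

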